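Gauge two screw caps and reject the one that jams

ROBOT

A 7-joint arm with a two-finger parallel gripper is mounted at the origin on a cart in front of the work surface, level with it; the furniture and walls round the work are solid. World frame = base frame: x ahead of the robot, y to its left, z up, the work surface at z = 0. Lengths are in m, angles in rad, forces in N, time in s.
With the tool pointing down it reaches from about 0.4 to 0.875 m from the base axis. Payload 4.4 kg.
Tool frame: the origin (TCP) lies between the finger pads; the fingertips stand 8 mm ahead of it and the grasp point (between the pads) lies 11 mm behind it; z points along the fingers, y is the line along which they close (so a half turn about z gives the same grasp; the last joint's range is limited). The gripper opens to 85 mm and grips with 20 to 120 N. Pads are 22 mm wide; open, the fingers measure 114 mm over their backs; the gripper's body (76 mm by 85 mm) begins 54 mm behind the grasp point. The pads swing forward as they close: fully open they stand 13 mm farther back than shut.
Start: joints at [1.144, 0.628, 0.038, 1.517, -0.027, 0.996, -0.02], TCP at [0.229, -0.608, 0.239] pointing down, gripper open.
Joint ranges: [-3.06, 3.06], [-0.37, 2.12], [-1.25, 1.32], [0.18, 2.47], [-1.1, 4.24], [0.23, 1.98], [-2.94, 2.94]. Speed limits (rad/s): [2.57, 2.57, 3.14, 3.14, 3.14, 3.14, 3.14].

INTERFACE

Orientations are given as a 3x3 rotation matrix whose columns are the frame's x, y, z axes.
In Python, from station import arm gives the robot as it stands. The module is installed in compiled form; this text tells all that it offers.
- The arm moves only by the shell command python3 -m handwheel 'ROWS' [FORCE]. ROWS is JSON, a list of rows, each a list of 5 numbers: the opening, from 0 (shut) to 1 (fully open), then the shift along the tool's x, y, z in units of 80 mm (1.0 is 80 mm), then the turn about the tool's z in units of 45 degrees (1.0 is 45 degrees). A call has exactly 5 rows; each row is the pose to reach, as a shift and turn from the pose commanded when the call began, along the tool's axes at that moment; what a row does not reach only later rows make up. A row lasts 1/8 s, in which the tool goes at most 62.5 mm and 10.7 degrees, less where a joint would pass 70% of its speed; a pose out of reach is approached as far as the arm can. A call with a number of a shift or a turn outside -1 to 1 is refused whole. A call with a gripper value outside its range is refused whole. The fingers move at their own pace and stop on an object; FORCE is the grip in N (left out, the last holds). Time passes only in rows, so rows that repeat a pose let the fingers close, or fill a call up. It gives the time, the measured TCP pose, the force, the opening and the grip force at its end, in the units of the state.
- arm.sense(): the state, without advancing time (a new reading comes with each control period).
- arm.read_camera(name): name is "side" or "top" or "wrist"; returns the picture (400x640x3 uint8, red, green, blue); there is no depth.
- arm.calibration(name): a dict with "intrinsics" (3x3 intrinsics, pixels), "k1" (the pictures are not rectified: a ray, as slopes to the right and down, at radius r is drawn at 1 + k1 r^2 times it, then the intrinsics apply), "extrinsics" (4x4, takes a point from camera to world coordinates); the wrist camera has in their place "hand_eye" (4x4, takes a point from camera to tool coordinates, whose origin is the TCP and whose axes are the flange's). Camera axes: x right, y up, looking along -z (the intrinsics and any distortion apply to the point x, -y, -z); pixel columns grow to the right and rows downward; lengths in m; the calibration is good to about 2 mm. A picture is of the moment at which its call begins: read the wrist's pose just before it. calibration takes no time and is no camera call.
- arm.sign_off(): hands the job in; it is judged then, once.
The state is a dict: "clock": time; "joint_pos": joint angles; "qd": joint speeds; "joint_torque": joint torques, N m; "ee_pos": TCP position; "eef_rot": TCP orientation; "ft_force": force on the tool from outside, world axes, zero at the start; "wrist_torque": the same for the moment, N m; "width": opening from 0.0 (shut) to 1.0 (fully open); "grasp_force": force on a finger pad.
Only numpy, scipy, OpenCV 4.12 (cv2) and the standard library are available. Lean on these libraries where they do the work, as an engineer would, in place of code of your own. Each camera call takes 0.05 s, during which the arm holds its last target. There are 200 camera calls.

TASK

One of the two black screw caps with orange grips has a wrong disc inside and will not screw down fully. Try them on the threaded gauge: leave the sound one screwed fully home on the gauge, and stand the faulty one upright in the red tray. Do not force anything: the red needle of the gauge must stay between the outer red ticks, press only lightly, and leave the other things on the worktop alone.

Things in the scene. Friction and masses are not known exactly. Their poses are not given: they have to be found in the camera images.
- gauge: round grey gauge base, 96 mm across, fixed to the worktop, 30 mm high; it carries an aluminium collar with a red needle and the upright steel threaded stud. Origin at the centre of its underside, z up.
- stud (a joint): twist of the stud against its spring (rad), 0 at rest, positive anticlockwise seen from above; screwing a cap on turns it negative. The spring takes 0.6 N m per rad; the red ticks are at -0.4 and +0.4; the red needle on the collar shows it.
- gauge_seat (a point): on the stud's axis at the top face of the collar (36 mm above the base's underside), where a cap's rim rests when home; z up, x along the red needle and the black lines on the collar; turns with the stud. Home: wing along this x axis (either way round), rim on the collar, cap against a stop.
- stud_top (a point): centre of the stud's top, 28.5 mm above gauge_seat, same axes; the stud is 36.4 mm across its ridges. Right-hand thread, two starts, 30 mm advance a turn, 1.5 mm play. A cap set over it with its wing 1.47 rad anticlockwise (from above) of this x axis, or half a turn from there, drops in until its rim is 6.6 mm above the collar; 1.47 rad clockwise, sinking 6.6 mm, brings it home.
- cap_a_grip (a point): middle of the orange wing grip on top of a black knurled screw cap standing open end down (to the right of the gauge at first). The cap is 48 mm across, 62 mm high, about 0.15 kg; the grip is 44 mm long (x), 24 mm thick (y, flat sides, pinch here), 24.5 mm high, white line along its top. Point on the cap's axis, 49.5 mm above its rim, 12 mm below its top; z up. A half turn leaves the cap the same.
- cap_b_grip (a point): middle of the orange wing grip on top of a black knurled screw cap standing open end down (on a cork mat left of the gauge at first). The cap is 48 mm across, 62 mm high, about 0.15 kg; the grip is 44 mm long (x), 24 mm thick (y, flat sides, pinch here), 24.5 mm high, white line along its top. Point on the cap's axis, 49.5 mm above its rim, 12 mm below its top; z up. A half turn leaves the cap the same.
- cap_a_rim (a point): centre of the open lower rim of cap a; axes as its grip point. Inside, in a 39.6 mm bore, two thread lugs sit under the two ends of the wing, with a loose captive disc above them. One of the two caps, it may be either, has an over-thick disc; this cannot be seen from outside.
- cap_b_rim (a point): centre of the open lower rim of cap b; axes as its grip point. Inside, in a 39.6 mm bore, two thread lugs sit under the two ends of the wing, with a loose captive disc above them. One of the two caps, it may be either, has an over-thick disc; this cannot be seen from outside. A faulty cap jams 0.3 to 0.9 rad after entry.
- reject_tray: open red tray, 120 x 120 mm outside, 30 mm high, walls and floor 4 mm, fixed. Origin at the centre of its underside; x and y along its sides.
- tape_measure: black pocket tape measure with a yellow disc, 35 x 70 x 60 mm, a bystander; origin at the centre of its underside.
- driver_green: screwdriver with a green handle, 172 mm long, a bystander; origin at the middle of its underside.
- wax_tin: dark green round tin, 77 mm across, 30 mm high, a bystander; origin at the centre of its underside.
- tape_bench: roll of cream masking tape lying flat, 96 mm across, 24 mm high, a bystander; origin at the centre of its underside.
Not all that is in view belongs to the job. Leave any green or pink look-alike of the part that bears cap_b_grip alone.

How it is judged:
At the end, for the whole second after the job is handed in: One cap sits home on the gauge (rim within 2 mm of the collar, centred within 4 mm, wing within 0.2 rad of the marked line) and the other stands upright (within 0.2 rad) on the floor of the red tray, its axis within 50 mm of the tray's centre along each side ((((z of cap_a_grip in the frame of gauge_seat between 0.0475 and 0.0515 m and horizontal distance between cap_a_grip and gauge_seat below 0.004 m and angle between the x axis of cap_a_grip and the x axis of gauge_seat, either way round below 0.2 rad) and (x of cap_b_grip in the frame of reject_tray between -0.05 and 0.05 m and y of cap_b_grip in the frame of reject_tray between -0.05 and 0.05 m and height (world z) of cap_b_grip below 0.06 m and angle between cap_b_grip's own z axis and vertical below 0.2 rad)) or ((z of cap_b_grip in the frame of gauge_seat between 0.0475 and 0.0515 m and horizontal distance between cap_b_grip and gauge_seat below 0.004 m and angle between the x axis of cap_b_grip and the x axis of gauge_seat, either way round below 0.2 rad) and (x of cap_a_grip in the frame of reject_tray between -0.05 and 0.05 m and y of cap_a_grip in the frame of reject_tray between -0.05 and 0.05 m and height (world z) of cap_a_grip below 0.06 m and angle between cap_a_grip's own z axis and vertical below 0.2 rad)))); the robot touches nothing.
It fails at once if the needle leaves the red ticks: the stud is twisted by more than 0.4 rad either way (value of joint stud above 0.4 rad or value of joint stud below -0.4 rad).
It fails at once if anything presses on the gauge with more than 60 N (contact force between gauge and anything else above 60 N).
It fails at once if a bystander is moved by more than 30 mm (distance of any of tape_measure, driver_green, wax_tin, tape_bench from where it was at the start of the episode above 0.03 m).
It also fails if it takes over 72 s, if anything falls off the work surface, if the arm or the gripper's body presses on something with over 40 N, if the wrist force passes 120 N, or if a joint passes its speed limit or range.

## Working session

There is one attempt and no reset: what is moved stays moved. The work goes in short steps, Python scripts to look and compute and a shell command to move; the robot and the scene stay as the last step left them, time stands still between calls to the robot, and variables do not carry over. Pictures are saved under pics/ and viewed, at most 10 in all, crops included, and the job is handed in when it is done.

```bash
mkdir -p pics; python3 - <<'E'
from station import arm
import cv2,numpy as np
np.set_printoptions(precision=4,suppress=True)
s=arm.sense();print(s)
for n in("top","side","wrist"):
    c=arm.calibration(n);print(n,c)
    cv2.imwrite(f"pics/{n}0.png",arm.read_camera(n)[:,:,::-1])
E
```

```text
{'clock': 0.0, 'joint_pos': array([ 1.1442,  0.6294,  0.0384,  1.5184, -0.027 ,  0.9963, -0.02  ]), 'qd': array([ 0.0008,  0.0011, -0.0006,  0.0015,  0.0001,  0.0007, -0.0001]), 'joint_torque': array([  0.0002, -56.3404,   1.2262, -19.3446,   0.0109,   0.0107,
         0.    ]), 'ee_pos': array([ 0.2293, -0.6076,  0.2384]), 'eef_rot': array([[ 0.9356,  0.353 , -0.0007],
       [ 0.353 , -0.9356,  0.0018],
       [-0.    , -0.0019, -1.    ]]), 'ft_force': array([ 0.1645,  0.1203, -0.3251]), 'wrist_torque': array([-0.0007, -0.0655, -0.0178]), 'grasp_force': 0.0, 'width': 0.9989595926710539}
top {'intrinsics': array([[402.0883,   0.    , 318.3751],
       [  0.    , 402.0883, 196.6842],
       [  0.    ,   0.    ,   1.    ]]), 'k1': 0.01618474835367608, 'extrinsics': array([[ 0.0127,  0.9889, -0.1479,  0.3714],
       [-0.9997,  0.0158,  0.0197,  0.0616],
       [ 0.0218,  0.1476,  0.9888,  1.341 ],
       [ 0.    ,  0.    ,  0.    ,  1.    ]])}
side {'intrinsics': array([[361.1368,   0.    , 316.0777],
       [  0.    , 361.1368, 200.3699],
       [  0.    ,   0.    ,   1.    ]]), 'k1': -0.08387298647203126, 'extrinsics': array([[ 0.3151, -0.672 ,  0.6701,  1.2885],
       [ 0.9491,  0.2201, -0.2255, -0.1827],
       [ 0.004 ,  0.707 ,  0.7072,  0.8171],
       [ 0.    ,  0.    ,  0.    ,  1.    ]])}
wrist {'intrinsics': array([[306.3588,   0.    , 323.4835],
       [  0.    , 306.3588, 197.6336],
       [  0.    ,   0.    ,   1.    ]]), 'k1': -0.03259289112625148, 'hand_eye': array([[ 0.0008,  0.9622,  0.2723,  0.0687],
       [ 1.    , -0.0012,  0.0011, -0.0007],
       [ 0.0014,  0.2723, -0.9622, -0.135 ],
       [ 0.    ,  0.    ,  0.    ,  1.    ]])}
```

View pics/top0.png

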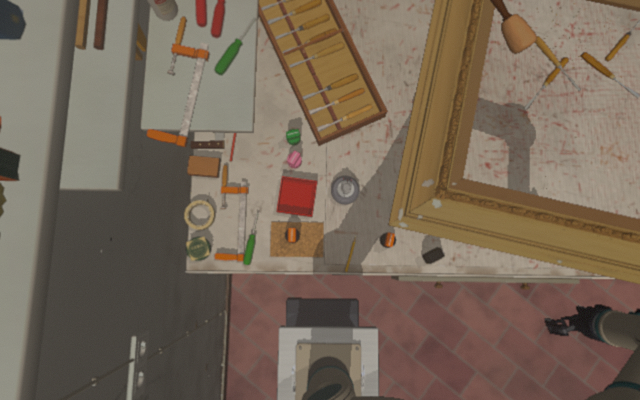

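View pics/side0.png

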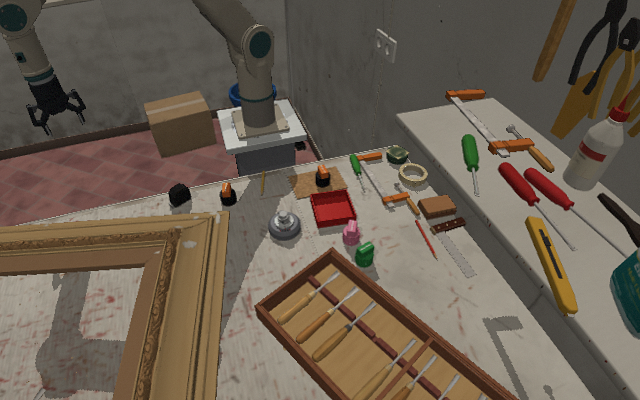

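The top view shows cap a near (389,240), cap b near (292,235), the gauge near (344,189) and the tray near (297,196). Next I'll look at an enlarged crop.

```bash
cat > h.py <<'E'
import numpy as np,cv2
from station import arm
np.set_printoptions(precision=4,suppress=True)
def T(n,s=None):
    c=arm.calibration(n)
    if n!="wrist": return c,c["extrinsics"]
    s=s or arm.sense(); M=np.eye(4);M[:3,:3]=s["eef_rot"];M[:3,3]=s["ee_pos"]
    return c,M@c["hand_eye"]
def p2w(n,u,v,z,s=None):
    c,E=T(n,s)
    K=c["intrinsics"];d=cv2.undistortPoints(np.array([[[u,v]]],float),K,np.array([c["k1"],0,0,0,0.]))[0,0]
    r=E[:3,:3]@np.array([d[0],-d[1],-1]);o=E[:3,3]
    return o+r*(z-o[2])/r[2]
def w2p(n,p,s=None):
    c,E=T(n,s);q=E[:3,:3].T@(np.asarray(p)-E[:3,3]);a=np.array([q[0],-q[1]])/-q[2]
    a=a*(1+c["k1"]*(a@a));K=c["intrinsics"];return K[0,0]*a+K[:2,2]
def snap(n,f,box=None,k=1):
    s=arm.sense();im=arm.read_camera(n)[:,:,::-1]
    if box: x0,y0,x1,y1=box;im=im[y0:y1,x0:x1]
    cv2.imwrite(f"pics/{f}.png",cv2.resize(im,None,fx=k,fy=k,interpolation=cv2.INTER_CUBIC));return s
E
python3 - <<'E'
from h import *
im=cv2.imread("pics/top0.png")[165:265,262:422];cv2.imwrite("pics/t1.png",cv2.resize(im,None,fx=5,fy=5,interpolation=cv2.INTER_CUBIC))
E
```

```text
(no output)
```

View pics/t1.png

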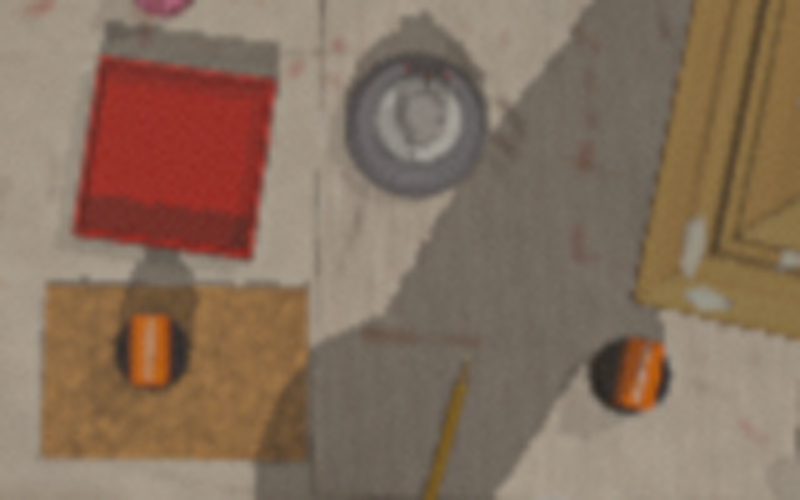

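In the crop (5x, offset 262,165), the gauge base is at (416,125) and its ticks are at (425,70). The tray corners are (102,57), (277,80), (252,258) and (75,235). Cap b's wing runs (150,315)–(150,388), and cap a's runs (650,340)–(628,410). Both caps' wings lie roughly along world x.

```bash
python3 - <<'E'
from h import *
f=lambda u,v,z:p2w("top",262+u/5,165+v/5,z)
print("gauge base",f(416,125,.025),"stud top",f(421,116,.0645),"tick",f(425,70,.032))
print("tray",[f(*c,.03)for c in((102,57),(277,80),(252,258),(75,235))], np.mean([f(*c,.03)for c in((102,57),(277,80),(252,258),(75,235))],0))
a=[f(651,340,.062),f(628,411,.062)];b=[f(150,315,.065),f(150,388,.065)]
for w in(a,b):
  print(np.mean(w,0),np.arctan2(*(w[0]-w[1])[1::-1]))
E
```

```text
gauge base [ 0.5921 -0.0534  0.025 ] stud top [ 0.5914 -0.0532  0.0645] tick [ 0.628  -0.0587  0.032 ]
tray [array([0.6336, 0.1557, 0.03  ]), array([0.62  , 0.0394, 0.03  ]), array([0.5013, 0.0542, 0.03  ]), array([0.5147, 0.1702, 0.03  ])] [0.5674 0.1049 0.03  ]
[ 0.427  -0.1928  0.062 ] -0.32706258875604305
[0.4377 0.118  0.065 ] 0.022583134226138703
```

```bash
for i in 1 2 3; do python3 -m handwheel '[[1,0.2,-0.19,0,0],[1,0.4,-0.38,0,0],[1,0.6,-0.57,0,0],[1,0.8,-0.77,0,0],[1,1,-0.97,0,0]]' 60 | tail -1; done; python3 -m handwheel '[[1,0.2,-0.19,0,0.18],[1,0.4,-0.38,0,0.36],[1,0.6,-0.57,0,0.54],[1,0.8,-0.77,0,0.72],[1,1,-0.97,0,0.88]]'; python3 - <<'E'
from h import *
s=snap("wrist","w1");print(s["ee_pos"],s["eef_rot"],s["joint_pos"])
E
```

```text
grasp_force: 0.0
grasp_force: 0.0
grasp_force: 0.0
clock: 2.65
ee_pos: [0.4197, -0.2035, 0.2394]
eef_rot: [[0.945, -0.328, 0.0], [-0.328, -0.945, -0.0], [0.0, -0.0, -1.0]]
ft_force: [0.1, -0.0, -0.0]
width: 1.001
grasp_force: 0.0
[ 0.4197 -0.2035  0.2394] [[ 0.9446 -0.3282  0.0003]
 [-0.3282 -0.9446 -0.0001]
 [ 0.0004 -0.     -1.    ]] [ 0.253   0.3738  0.1871  2.0143 -0.0987  0.7615 -1.4063]
```

View pics/w1.png

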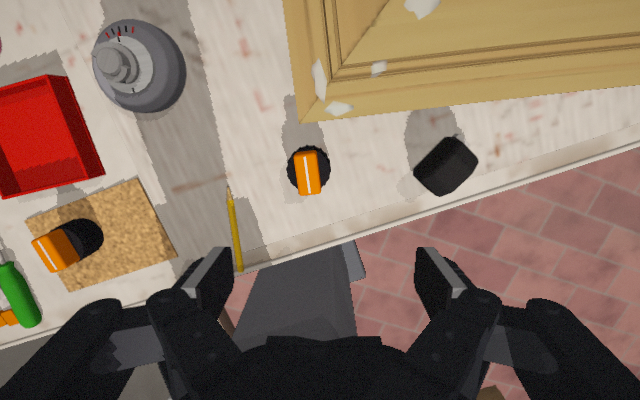

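Wrist view: cap a is at about (308,172) with its wing slightly tilted, the gauge with needle and ticks is at (120,35), and cap b is at (57,250). I'll enlarge cap a and the gauge together.

```bash
python3 - <<'E'
import cv2,numpy as np
im=cv2.imread("pics/w1.png")
a=cv2.resize(im[135:205,275:345],(560,560),interpolation=cv2.INTER_CUBIC)[:, :400]
g=cv2.resize(im[10:120,85:195],None,fx=4,fy=4,interpolation=cv2.INTER_CUBIC)[:, :400]
a=cv2.resize(im[140:210,283:333],None,fx=8,fy=8,interpolation=cv2.INTER_CUBIC)
o=np.zeros((560,800,3),np.uint8);o[:560,:400]=a;o[:440,400:]=g;cv2.imwrite("pics/w1c.png",o)
E
```

```text
(no output)
```

View pics/w1c.png

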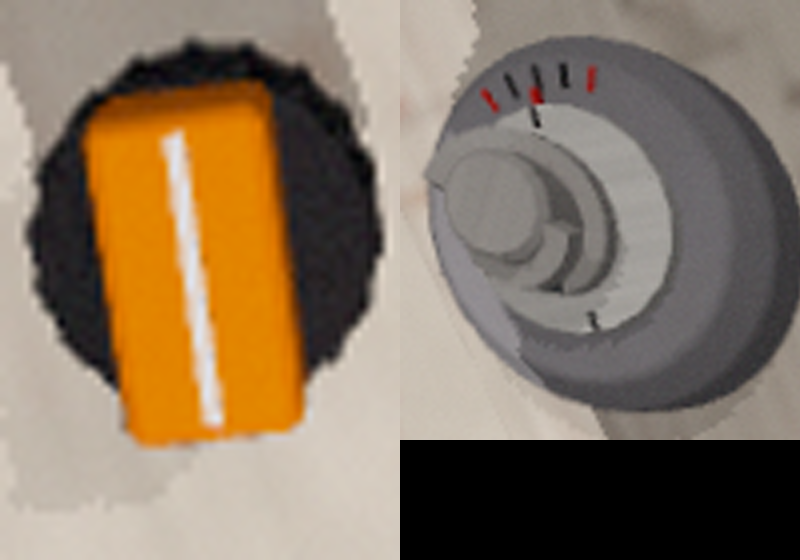

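Enlarged, cap a's white line runs (304.6,156.6)–(309.6,193.1) in full-picture pixels. The collar's black lines are at (118.7,39.2) and (133.5,90.2).

```bash
cat >> h.py <<'E'
def line(n,p,q,z,s=None):
    a=p2w(n,*p,z,s);b=p2w(n,*q,z,s);d=a-b;return (a+b)/2,np.arctan2(d[1],d[0]),np.hypot(*d[:2])
E
python3 - <<'E'
from h import *
s=arm.sense()
c,a,l=line("wrist",(304.6,156.6),(309.6,193.1),.062,s);print("capa",c,a,l)
d=c-s["ee_pos"];R=s["eef_rot"];t=R.T@d;print("tool shift units",t/.08,"turn",-(a-np.arctan2(R[1,0],R[0,0]))/(np.pi/4))
print("gauge",line("wrist",(118.75,39.25),(133.5,90.25),.036,s))
print("stud top",p2w("wrist",85+92/4,10+205/4,.0645,s))
E
```

```text
capa [ 0.4307 -0.1845  0.062 ] -0.21343997750354202 0.038873876970699606
tool shift units [ 0.0492 -0.22    2.2162] turn -0.15338874426509427
gauge (array([ 0.5982, -0.0425,  0.036 ]), np.float64(-0.1757629460685103), np.float64(0.05074065872921985))
stud top [ 0.598  -0.0425  0.0645]
```

```bash
python3 -m handwheel '[[1,0.05,-0.22,0.25,-0.15],[1,0.05,-0.22,0.5,-0.15],[1,0.05,-0.22,0.75,-0.15],[1,0.05,-0.22,1,-0.15],[1,0.05,-0.22,1,-0.15]]'; python3 - <<'E'
from h import *
s=snap("wrist","w2");R=s["eef_rot"];print(s["ee_pos"],s["qd"],w2p("wrist",[.4307,-.1845,.062],s),w2p("wrist",s["ee_pos"],s))
E
```

```text
clock: 3.32
ee_pos: [0.4277, -0.189, 0.1584]
eef_rot: [[0.978, -0.21, -0.003], [-0.21, -0.978, 0.001], [-0.003, -0.0, -1.0]]
ft_force: [0.1, 0.2, -0.7]
width: 1.002
grasp_force: 0.0
[ 0.4277 -0.189   0.1584] [-0.0035 -0.0303  0.0073 -0.0248  0.0019  0.0191 -0.0056] [317.9849 198.2528] [324.4949 257.3043]
```

View pics/w2.png

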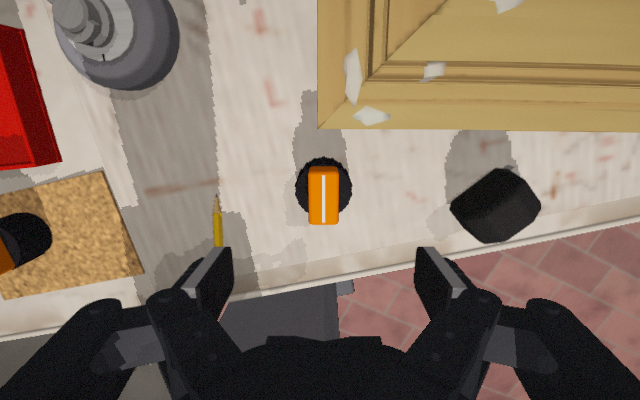

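Cap a's white line runs (323.5,176)–(323.5,220), almost centred and parallel to the tool's x. My earlier fix used a pose read while the arm was still settling, so I'll recompute with the matching pose.

```bash
python3 - <<'E'
from h import *
s=dict(ee_pos=np.array([.4277,-.189,.1584]),eef_rot=np.array([[.978,-.21,-.003],[-.21,-.978,.001],[-.003,0,-1.]]))
c,a,l=line("wrist",(323.5,176),(323.5,220),.062,s);print(c,a,l)
print(p2w("wrist",323.5,195.5,.062,s))
s1=dict(ee_pos=np.array([.4197,-.2035,.2394]),eef_rot=np.array([[.9446,-.3282,0],[-.3282,-.9446,0],[0,0,-1.]]))
print("capa",line("wrist",(304.6,156.6),(309.6,193.1),.062,s1))
print("gauge",line("wrist",(118.75,39.25),(133.5,90.25),.036,s1),p2w("wrist",108,61.2,.0645,s1))
print("capb",p2w("wrist",57,250,.065,s1))
n=arm.sense();print(n["ee_pos"],n["qd"],n["eef_rot"])
E
```

```text
[ 0.4296 -0.1887  0.062 ] -0.2106642290946961 0.03599150006257071
[ 0.4319 -0.1892  0.062 ]
capa (array([ 0.4293, -0.1881,  0.062 ]), np.float64(-0.2139416702621012), np.float64(0.038886693582101936))
gauge (array([ 0.5967, -0.0464,  0.036 ]), np.float64(-0.17640928274945938), np.float64(0.05068697519188677)) [ 0.5966 -0.0464  0.0645]
capb [0.4422 0.1101 0.065 ]
[ 0.4285 -0.1893  0.1592] [-0.0013 -0.02    0.0044 -0.0166  0.0015  0.0048 -0.0027] [[ 0.9776 -0.2103 -0.001 ]
 [-0.2103 -0.9776  0.0003]
 [-0.001  -0.0001 -1.    ]]
```

```bash
python3 -m handwheel '[[1,0,0,0.25,0],[1,0,0,0.5,0],[1,0,0,0.75,0],[1,0,0,0.9,0],[1,0,0,0.9,0]]'; python3 -m handwheel '[[1,0,0,0.25,0],[1,0,0,0.48,0],[0.28,0,0,0.48,0],[0.2,0,0,0.48,0],[0.2,0,0,0.48,0]]' 60;python3 -m handwheel '[[0.1,0,0,0,0],[0.1,0,0,0,0],[0.1,0,0,0,0],[0.1,0,0,0,0],[0.1,0,0,0,0]]' 60
```

```text
clock: 4.0
ee_pos: [0.4288, -0.1894, 0.0873]
eef_rot: [[0.978, -0.211, -0.0], [-0.211, -0.978, 0.0], [-0.0, -0.0, -1.0]]
ft_force: [0.4, -0.3, -0.3]
width: 0.999
grasp_force: 0.0
clock: 4.62
ee_pos: [0.4295, -0.1897, 0.0498]
eef_rot: [[0.978, -0.211, 0.002], [-0.211, -0.978, -0.001], [0.002, 0.0, -1.0]]
ft_force: [0.0, -0.2, -0.4]
width: 0.377
grasp_force: 0.0
clock: 5.25
ee_pos: [0.4293, -0.1896, 0.0499]
eef_rot: [[0.978, -0.211, 0.002], [-0.211, -0.978, -0.001], [0.002, 0.0, -1.0]]
ft_force: [-0.6, 0.6, 5.9]
width: 0.264
grasp_force: 59.9
```

```bash
python3 -m handwheel '[[0.1,0,0,-0.1,0],[0.1,0,0,-0.4,0],[0.1,0,0,-0.7,0],[0.1,0,0,-1,0],[0.1,0,0,-1,0]]'; python3 -m handwheel '[[0.1,0.15,-0.1,-0.1,0],[0.1,0.3,-0.22,-0.25,0],[0.1,0.5,-0.37,-0.25,0],[0.1,0.65,-0.49,-0.25,0],[0.1,0.8,-0.6,-0.25,0]]'|head -2; python3 -m handwheel '[[0.1,0.2,-0.15,0,-0.19],[0.1,0.4,-0.3,0,-0.38],[0.1,0.6,-0.45,0,-0.57],[0.1,0.8,-0.6,0,-0.76],[0.1,0.8,-0.6,0,-0.95]]'|head -2; python3 -m handwheel '[[0.1,0,0,0,-0.22],[0.1,0,0,0,-0.44],[0.1,0,0,0,-0.66],[0.1,0,0,0,-0.86],[0.1,0,0,0,-0.97]]'; python3 -m handwheel '[[0.1,0,0,0,0],[0.1,0,0,0,0],[0.1,0,0,0,0],[0.1,0,0,0,0],[0.1,0,0,0,0]]'; python3 - <<'E'
from h import *
s=snap("wrist","w3");R=s["eef_rot"];print(s["ee_pos"],s["eef_rot"],s["qd"],s["joint_pos"],s["wrist_torque"])
print(w2p("wrist",[.5967,-.0464,.0645],s))
import pickle;pickle.dump(s,open("s3.pkl","wb"))
im=cv2.imread("pics/w3.png");cv2.imwrite("pics/w3c.png",cv2.resize(im[0:250,160:480],None,fx=2.4,fy=2.4,interpolation=cv2.INTER_CUBIC))
E
```

```text
clock: 5.88
ee_pos: [0.4299, -0.1898, 0.1305]
eef_rot: [[0.978, -0.211, 0.004], [-0.211, -0.978, -0.001], [0.004, 0.001, -1.0]]
ft_force: [0.0, 0.1, -2.1]
width: 0.267
grasp_force: 59.6
clock: 6.5
ee_pos: [0.5021, -0.1551, 0.1481]
clock: 7.12
ee_pos: [0.5759, -0.121, 0.1483]
clock: 7.75
ee_pos: [0.5741, -0.1226, 0.1482]
eef_rot: [[0.269, 0.963, -0.001], [0.963, -0.269, 0.0], [-0.0, -0.001, -1.0]]
ft_force: [-0.7, 1.0, -1.8]
width: 0.268
grasp_force: 59.6
clock: 8.38
ee_pos: [0.5742, -0.1225, 0.149]
eef_rot: [[0.272, 0.962, 0.0], [0.962, -0.272, -0.0], [-0.0, 0.0, -1.0]]
ft_force: [0.5, -1.1, -1.8]
width: 0.266
grasp_force: 59.6
[ 0.5742 -0.1225  0.149 ] [[ 0.2721  0.9623  0.0001]
 [ 0.9623 -0.2721 -0.0001]
 [-0.      0.0001 -1.    ]] [ 0.0031  0.0008 -0.0005  0.0002  0.0008 -0.001   0.002 ] [ 0.3447  0.6633 -0.2876  1.7792  0.2631  0.7366 -0.3568] [-0.0445 -0.0106  0.0073]
[326.0493  96.4349]
```

View pics/w3c.png

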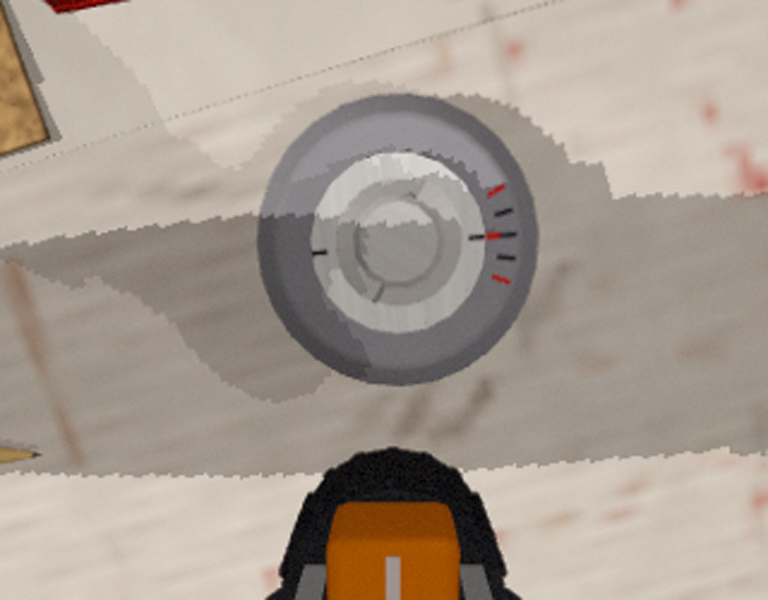

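The stud top is centred at crop (400,243). The collar's black lines are at (477,237) and (319,253), and the needle is on the middle tick. The held cap's white line at column 392 is vertical, so the grip is well aligned.

```bash
python3 - <<'E'
from h import *
import pickle;s=pickle.load(open("s3.pkl","rb"))
g=lambda u,v:(160+(u+.5)/2.4-.5,(v+.5)/2.4-.5)
c,a,l=line("wrist",g(477,237),g(319,253),.036,s);print(c,a,l)
t=p2w("wrist",*g(400,243),.0645,s);b=p2w("wrist",*g(398,240),.028,s);print(t,b)
R=s["eef_rot"]
for q in(c,t,b):print(R.T@(q-s["ee_pos"])/.08)
print("turn",-(a+1.47-np.arctan2(R[1,0],R[0,0]))/(np.pi/4))
print("cap axis at wing top in tool y:",[R.T@(p2w("wrist",*g(392,y),s["ee_pos"][2]+.0125,s)-s["ee_pos"]) for y in(560,595)])
E
```

```text
[ 0.5958 -0.0489  0.036 ] -0.17760573446268194 0.05127023265318868
[ 0.5961 -0.0493  0.0645] [ 0.5964 -0.0472  0.028 ]
[0.959  0.0083 1.4122]
[0.9552 0.0142 1.0559]
[0.9817 0.0097 1.5122]
turn 0.0036196880826073
cap axis at wing top in tool y: [array([ 0.0191, -0.0009, -0.0125]), array([ 0.0123, -0.0009, -0.0125])]
```

```bash
python3 -m handwheel '[[0.1,0.2,0,0,0],[0.1,0.5,0.01,0,0],[0.1,0.75,0.02,0,0],[0.1,0.95,0.02,0,0],[0.1,0.95,0.02,0,0]]'|head -2; python3 -m handwheel '[[0.1,0,0,0.1,0],[0.1,0,0,0.2,0],[0.1,0,0,0.3,0],[0.1,0,0,0.4,0],[0.1,0,0,0.4,0]]';python3 -m handwheel '[[0.1,0,0,0.04,0],[0.1,0,0,0.08,0],[0.1,0,0,0.11,0],[0.1,0,0,0.14,0],[0.1,0,0,0.14,0]]'; python3 -c "
from h import *
s=arm.sense();print(s['ee_pos'],s['ft_force'],s['wrist_torque'])"
```

```text
clock: 9.05
ee_pos: [0.5968, -0.0476, 0.149]
clock: 9.68
ee_pos: [0.5962, -0.05, 0.1163]
eef_rot: [[0.272, 0.962, -0.001], [0.962, -0.272, 0.0], [-0.0, -0.001, -1.0]]
ft_force: [0.5, 0.2, -1.6]
width: 0.269
grasp_force: 59.6
clock: 10.3
ee_pos: [0.6015, -0.0508, 0.1134]
eef_rot: [[0.273, 0.962, 0.012], [0.962, -0.273, -0.003], [0.001, 0.012, -1.0]]
ft_force: [-4.1, -1.2, 41.4]
width: 0.268
grasp_force: 67.3
[ 0.6015 -0.0508  0.1134] [-4.0973 -1.1703 41.4286] [-0.3406  1.6296 -0.0361]
```

```bash
python3 -m handwheel '[[0.1,0,0,-0.1,0],[0.1,0,0,-0.14,0],[0.1,0,0,-0.14,0],[0.1,0,0,-0.14,0],[0.1,0,0,-0.14,0]]'; python3 - <<'E'
from h import *
s=snap("wrist","w4");print(s["ee_pos"],s["ft_force"],s["wrist_torque"])
a=cv2.imread("pics/w4.png")[100:400,160:480]
t=arm.read_camera("side")[:,:,::-1][150:290,230:340]
o=np.zeros((600,800,3),np.uint8);o[:420,:448]=cv2.resize(a,(448,420));o[:448,448:]=cv2.resize(t,(352,448),interpolation=cv2.INTER_CUBIC);cv2.imwrite("pics/w4c.png",o)
E
```

```text
clock: 10.92
ee_pos: [0.596, -0.0498, 0.1162]
eef_rot: [[0.272, 0.962, -0.001], [0.962, -0.272, 0.0], [-0.0, -0.001, -1.0]]
ft_force: [-0.3, -0.2, -1.2]
width: 0.268
grasp_force: 59.5
[ 0.596  -0.0498  0.1162] [-0.346  -0.1625 -1.1804] [-0.0567 -0.0175 -0.0098]
```

View pics/w4c.png

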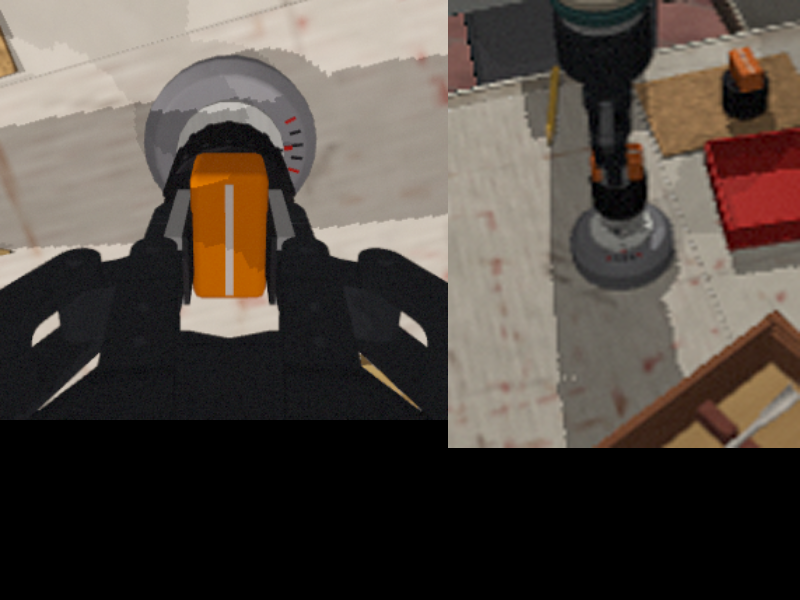

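Both views are consistent: the base spans columns 145–316 (centre 230.5), the held wing's line is at column 229, and the cap sits just above the stud.

```bash
python3 - <<'E'
from h import *
s=arm.sense();R=s["eef_rot"]
L=lambda u,v,z:R.T@(p2w("wrist",160+u/1.4,100+v/1.4,z,s)-s["ee_pos"])*1000
for z in(.0,.015,.03):print("base L/R",L(145,135,z),L(316,135,z))
for y in(190,290):print("line",L(229,y,s["ee_pos"][2]+.0125))
print("far end line",L(229,185,s["ee_pos"][2]+.0125),"near",L(229,296,s["ee_pos"][2]+.0125))
print("needle",L(290,149,.036))
E
```

```text
base L/R [ -0.451  -51.9078 116.5212] [ -0.328   52.2678 116.4468]
base L/R [  3.7185 -48.8545 101.5187] [  3.8342  49.1062 101.4487]
base L/R [  7.8881 -45.8012  86.5162] [ 7.9964 45.9446 86.4506]
line [ 17.8744  -0.7094 -12.5009]
line [-17.8859  -0.6764 -12.4981]
far end line [ 19.5261  -0.7109 -12.501 ] near [-20.216   -0.6743 -12.4979]
needle [ 1.996  31.395  80.4615]
```

```bash
python3 -m handwheel '[[0.1,0,-0.025,0,0],[0.1,0,-0.025,0.02,0],[0.1,0,-0.025,0.04,0],[0.1,0,-0.025,0.06,0],[0.1,0,-0.025,0.06,0]]';  python3 -c "
from h import *
s=arm.sense();print(s['ee_pos'],s['ft_force'],s['wrist_torque'])"
```

```text
clock: 11.65
ee_pos: [0.5973, -0.0495, 0.1138]
eef_rot: [[0.272, 0.962, 0.006], [0.962, -0.272, -0.0], [0.001, 0.006, -1.0]]
ft_force: [2.4, -1.7, 5.4]
width: 0.271
grasp_force: 61.0
[ 0.5973 -0.0495  0.1138] [ 2.4379 -1.7365  5.4415] [-0.0764 -0.4717  0.0493]
```

```bash
cat > st.py <<'E'
from h import *
s=arm.sense();R=s["eef_rot"];print(s["clock"],s['ee_pos'],"ang %.3f"%np.arctan2(R[1,0],R[0,0]),R[:2,2],s['ft_force'],s['wrist_torque'],s["width"])
E
python3 -m handwheel '[[0.1,0,0.006,0,0],[0.1,0,0.013,0,0],[0.1,0,0.013,0,0],[0.1,0,0.013,0,0],[0.1,0,0.013,0,0]]'>/dev/null; python3 st.py
python3 -m handwheel '[[0.1,0.013,0,0,0],[0.1,0.013,0,0,0],[0.1,0.013,0,0,0],[0.1,0.013,0,0,0],[0.1,0.013,0,0,0]]'>/dev/null; python3 st.py
python3 -m handwheel '[[0.1,-0.013,0,0,0],[0.1,-0.026,0,0,0],[0.1,-0.026,0,0,0],[0.1,-0.026,0,0,0],[0.1,-0.026,0,0,0]]'>/dev/null; python3 st.py
```

```text
12.275 [ 0.598  -0.0498  0.1137] ang 1.295 [ 0.0055 -0.0002] [ 1.5008 -0.9165  5.1615] [-0.1379 -0.4359 -0.0314] 0.2698213488167235
12.9 [ 0.5982 -0.0491  0.1137] ang 1.295 [ 0.0054 -0.0006] [ 2.7245 -1.3356  5.4846] [-0.2114 -0.3608  0.0249] 0.26970846597402504
13.525 [ 0.5977 -0.0508  0.1137] ang 1.295 [ 0.0056 -0.0003] [ 1.4937 -0.5973  5.4775] [-0.134  -0.399  -0.0106] 0.2703879074809086
```

```bash

python3 -m handwheel '[[0.1,0.013,-0.02,0,0],[0.1,0.013,-0.025,0,0],[0.1,0.013,-0.025,0,0],[0.1,0.013,-0.025,0,0],[0.1,0.013,-0.025,0,0]]'>/dev/null; python3 st.py
python3 -m handwheel '[[0.1,0,-0.02,0.01,0],[0.1,0,-0.025,0.01,0],[0.1,0,-0.025,0.01,0],[0.1,0,-0.025,0.01,0],[0.1,0,-0.025,0.01,0]]'>/dev/null; python3 st.py

```

```text
14.15 [ 0.5964 -0.0492  0.114 ] ang 1.295 [ 0.0063 -0.0003] [ 1.7791 -0.6431  6.5417] [-0.0949 -0.4337 -0.0357] 0.26949669210233623
14.775 [ 0.5956 -0.0487  0.114 ] ang 1.295 [ 0.0087 -0.0003] [ 2.2066 -0.5524 10.0473] [-0.1904 -0.5764 -0.063 ] 0.26636873258949545
```

```bash

python3 -m handwheel '[[0.1,0,0.02,-0.01,0],[0.1,0,0.025,-0.01,-0.05],[0.1,0,0.025,-0.01,-0.1],[0.1,0,0.025,-0.01,-0.15],[0.1,0,0.025,-0.01,-0.2]]'>/dev/null; python3 st.py
python3 -m handwheel '[[0.1,0,0,0,0.1],[0.1,0,0,0,0.2],[0.1,0,0,0,0.3],[0.1,0,0,0,0.4],[0.1,0,0,0,0.4]]'>/dev/null; python3 st.py
python3 - <<'E'
from h import *
import pickle
s=pickle.load(open("s3.pkl","rb"))
im=cv2.imread("pics/w3.png")[60:145,280:375]
cv2.imwrite("pics/stud.png",cv2.resize(im,None,fx=7,fy=7,interpolation=cv2.INTER_CUBIC))
E
```

```text
15.4 [ 0.5965 -0.0489  0.114 ] ang 1.454 [0.0065 0.0001] [ 2.4603 -0.6168  5.9262] [-0.0306 -0.4717  0.029 ] 0.2643012899550818
16.025 [ 0.5961 -0.0493  0.1138] ang 1.138 [ 0.0058 -0.0006] [ 1.8609 -0.7575  5.8696] [-0.208  -0.42    0.0134] 0.27005914022829575
```

View pics/stud.png

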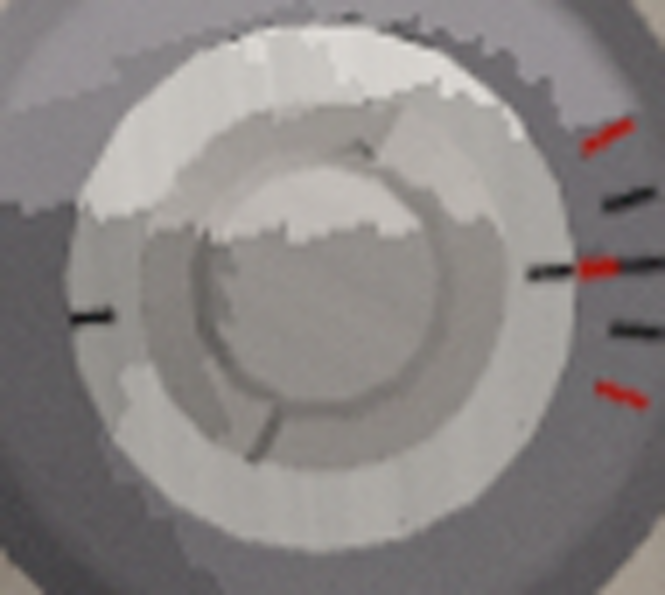

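Enlarged, the stud shows a round core with a flat-topped double-start ridge, centred at about (320,285). Angle sweeps changed nothing, so the remaining misfit is lateral, and I'll search for it under a light press.

```bash

python3 -m handwheel '[[0.1,0,0.01,0,-0.1],[0.1,0,0.02,0,-0.2],[0.1,0,0.03,0,-0.2],[0.1,0,0.04,0,-0.2],[0.1,0,0.05,0,-0.2]]'>/dev/null; python3 st.py
python3 -m handwheel '[[0.1,-0.015,0,0,0],[0.1,-0.03,0,0,0],[0.1,-0.03,-0.015,0,0],[0.1,-0.03,-0.03,0,0],[0.1,-0.03,-0.045,0,0]]'>/dev/null; python3 st.py
python3 -m handwheel '[[0.1,0.02,-0.01,0,0],[0.1,0.04,-0.01,0,0],[0.1,0.06,0,0,0],[0.1,0.06,0.015,0,0],[0.1,0.06,0.03,0,0]]'>/dev/null; python3 st.py

```

```text
16.65 [ 0.5988 -0.0509  0.1131] ang 1.294 [ 0.0036 -0.0001] [ 1.9513 -0.4762  4.8906] [-0.0684 -0.4352 -0.0208] 0.27090371607887825
17.275 [ 0.5956 -0.052   0.1136] ang 1.295 [0.0056 0.0001] [ 3.6927 -0.1308  8.2861] [-0.0654 -0.7184 -0.0255] 0.2675049310226252
17.9 [ 0.5982 -0.0482  0.1132] ang 1.295 [ 0.0033 -0.0002] [ 1.741  -0.5937  7.2233] [-0.0344 -0.4391  0.0114] 0.2637820971640916
```

```bash

python3 -m handwheel '[[0.1,-0.015,0.01,0,0],[0.1,-0.015,0.02,0,0],[0.1,-0.015,0.03,0,0],[0.1,-0.015,0.04,0,0],[0.1,-0.015,0.04,0,0]]'>/dev/null; python3 st.py
python3 -m handwheel '[[0.1,-0.015,0,0,0],[0.1,-0.03,0.0,0,0],[0.1,-0.03,0.015,0,0],[0.1,-0.015,0.03,0,0],[0.1,0,0.03,0,0]]'>/dev/null; python3 st.py

```

```text
18.525 [ 0.6001 -0.0503  0.1127] ang 1.295 [ 0.0016 -0.0002] [ 1.0554 -0.5995  5.1586] [-0.1174 -0.314  -0.0011] 0.2684453978470552
19.15 [ 0.6009 -0.0517  0.1123] ang 1.295 [-0.0019 -0.0014] [-0.2149 -1.6852  6.7769] [-0.5087  0.2134  0.0518] 0.2639671083211799
```

```bash

python3 -m handwheel '[[0.1,-0.015,0,0,0],[0.1,-0.03,0.0,0,0],[0.1,-0.03,-0.01,0,0],[0.1,-0.03,-0.015,0,0],[0.1,-0.03,-0.015,0,0]]'>/dev/null; python3 st.py

```

```text
19.775 [ 0.6005 -0.0523  0.1124] ang 1.296 [0.0012 0.0006] [3.03   1.1159 5.315 ] [ 0.3292 -0.5543 -0.0374] 0.27041693583595366
```

```bash

python3 -m handwheel '[[0.1,0.01,0,0,0],[0.1,0.013,0.01,0,0],[0.1,0.013,0.015,0.01,0],[0.1,0.013,0.015,0.02,0],[0.1,0.013,0.015,0.02,0]]'>/dev/null; python3 st.py

```

```text
20.4 [ 0.6012 -0.0523  0.1117] ang 1.295 [-0.0002 -0.0007] [-0.0763  0.7741 13.6241] [ 0.147   0.3474 -0.0409] 0.26996339373700634
```

```bash

python3 -m handwheel '[[0.1,0,-0.005,0,0],[0.1,0,-0.01,0,0],[0.1,0,-0.01,0,0],[0.1,0,-0.01,0,0],[0.1,0,-0.01,0,0]]'>/dev/null; python3 st.py
python3 -m handwheel '[[0.1,0,0,0,-0.1],[0.1,0,0,0,-0.2],[0.1,0,0,0,-0.25],[0.1,0,0,0,-0.25],[0.1,0,0,0,-0.25]]'>/dev/null; python3 st.py

```

```text
21.025 [ 0.601  -0.0522  0.1118] ang 1.295 [ 0.001  -0.0008] [-0.4956  0.4502 13.3156] [ 0.0795  0.024  -0.0032] 0.27029523838445596
21.65 [ 0.6008 -0.0509  0.1119] ang 1.492 [0.0006 0.0008] [-0.0848  2.1005 14.3677] [ 0.5925  0.2794 -0.1309] 0.2660058581916537
```

```bash

python3 -m handwheel '[[0.1,0,0,0,0.1],[0.1,0,0,0,0.2],[0.1,0,0,0,0.3],[0.1,0,0,0,0.4],[0.1,0,0,0,0.4]]'>/dev/null; python3 st.py
python3 -m handwheel '[[0.1,0,0,0,0.1],[0.1,0,0,0,0.2],[0.1,0,0,0,0.3],[0.1,0,0,0,0.3],[0.1,0,0,0,0.3]]'>/dev/null; python3 st.py

```

```text
22.275 [ 0.6009 -0.053   0.1114] ang 1.176 [ 0.0008 -0.0019] [ 1.4778 -1.4543  9.7543] [-0.304  -0.0936  0.0244] 0.26438673051839373
22.9 [ 0.601  -0.0552  0.1114] ang 0.941 [ 0.0009 -0.0041] [ 1.4122 -3.6114  9.8382] [-1.1445 -0.1807  0.0681] 0.2670281237936776
```

```bash

python3 -m handwheel '[[0.1,0,0,-0.06,0],[0.1,0,0,-0.1,-0.1],[0.1,0,0,-0.1,-0.25],[0.1,0,0,-0.1,-0.45],[0.1,0,0,-0.1,-0.45]]'>/dev/null; python3 st.py
python3 - <<'E'
from h import *
import pickle
s=snap("wrist","w5");pickle.dump(s,open("s5.pkl","wb"));R=s["eef_rot"]
im=cv2.imread("pics/w5.png")
hsv=cv2.cvtColor(im,cv2.COLOR_BGR2HSV)
m=((hsv[...,0]<8)|(hsv[...,0]>172))&(hsv[...,1]>150)&(hsv[...,2]>80);m[:, :345]=0;m[260:]=0;m[:150]=0
n,l,st,c=cv2.connectedComponentsWithStats(m.astype(np.uint8));print([(st[i][4],c[i]) for i in range(1,n) if st[i][4]>3])
m=cv2.inRange(hsv,(8,150,100),(22,255,255));m[:150]=0
ys,xs=np.nonzero(m);print("orange",xs.min(),xs.max(),ys.min(),ys.max())
w=(hsv[...,1]<50)&(hsv[...,2]>130);w[:, :300]=0;w[:,345:]=0;w[:215]=0;w[320:]=0
n,l,st,c=cv2.connectedComponentsWithStats(w.astype(np.uint8));print([(st[i],c[i]) for i in range(1,n) if st[i][4]>30])
t=cv2.imread("pics/w3.png")
E
```

```text
23.525 [ 0.5986 -0.0519  0.1173] ang 1.294 [-0.0043  0.0006] [ 0.1154 -0.977  -1.8431] [0.0086 0.0132 0.    ] 0.26810149881955003
[(np.int32(14), array([363.    , 183.2143])), (np.int32(19), array([361.3684, 203.1053])), (np.int32(11), array([366.3636, 219.2727]))]
orange 40 639 150 383
[(array([321, 232,   5,  78, 390], dtype=int32), array([323. , 270.5])), (array([300, 312,  45,   8, 216], dtype=int32), array([318.1713, 316.7454]))]
```

```bash

python3 -m handwheel '[[0.1,0,0,-0.3,0.1],[0.1,0,-0.25,-0.4,0.3],[0.1,0,-0.5,-0.4,0.5],[0.1,-0.03,-0.8,-0.4,0.72],[0.1,-0.05,-1,-0.4,0.95]]'>/dev/null
python3 -m handwheel '[[0.1,0,0,0,0.22],[0.1,0,0,0,0.44],[0.1,0,0,0,0.66],[0.1,0,0,0,0.88],[0.1,0,0,0,0.95]]'>/dev/null
python3 -m handwheel '[[0.1,0,0,0,0],[0.1,0,0,0,0],[0.1,0,0,0,0],[0.1,0,0,0,0],[0.1,0,0,0,0]]'>/dev/null;python3 st.py
python3 - <<'E'
from h import *
import pickle
s=snap("wrist","w6");pickle.dump(s,open("s6.pkl","wb"))
a=cv2.imread("pics/w6.png")[40:180,220:420]
b=cv2.imread("pics/w3.png")[50:150,270:390]
o=np.zeros((600,800,3),np.uint8);o[:560]=cv2.resize(a,(800,560),interpolation=cv2.INTER_CUBIC);cv2.imwrite("pics/w6c.png",o[:560])
print(w2p("wrist",[.597,-.049,.0645],s),w2p("wrist",[.597,-.049,.036],s))
E
```

```text
25.45 [ 0.5225 -0.034   0.1505] ang -0.197 [0.     0.0001] [ 0.1299  0.4311 -1.6918] [-0.0121 -0.04   -0.0173] 0.2728629072832973
[324.6277  99.5762] [324.5485 100.8809]
```

View pics/w6c.png

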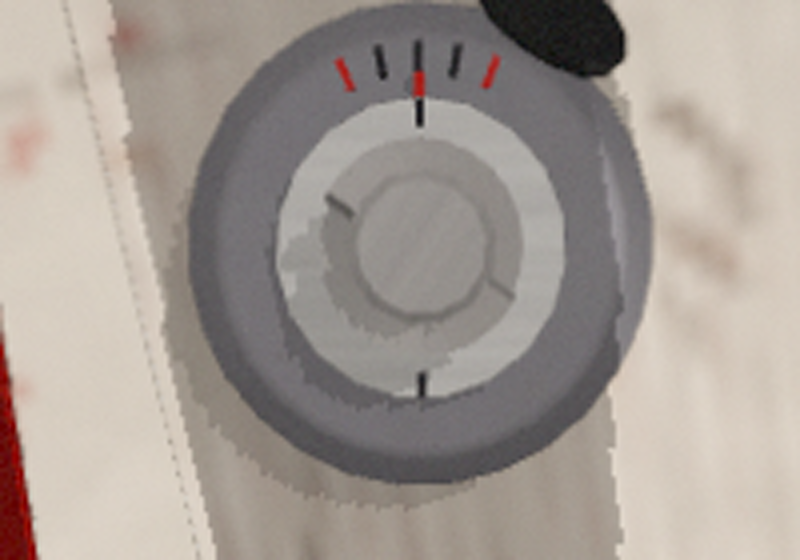

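The stud top is centred at about crop (422,245), which agrees with the earlier fix to half a millimetre. Ridge end faces show at (340,205) and (500,288). There is also an unexpected black blob at the top right, near (555,30), so I'll check that numerically.

```bash
python3 - <<'E'
from h import *
import pickle
im=cv2.imread("pics/w6.png");s=pickle.load(open("s6.pkl","rb"))
d=(im.max(2)<45).astype(np.uint8)
n,l,st,c=cv2.connectedComponentsWithStats(d)
print("dark",[(st[i].tolist(),c[i].round()) for i in range(1,n) if st[i][4]>150])
hsv=cv2.cvtColor(im,cv2.COLOR_BGR2HSV);m=cv2.inRange(hsv,(8,150,100),(18,255,255))
n,l,st,c=cv2.connectedComponentsWithStats(m);print("orange",[(st[i].tolist(),c[i].round()) for i in range(1,n) if st[i][4]>150])
# polar profile of stud: grey vs angle(from needle, ccw) and radius mm at z=.0645
def pol(f,s,cen,ang):
  g=cv2.cvtColor(cv2.imread(f),cv2.COLOR_BGR2GRAY).astype(np.float32)
  print("deg\\r",[11,13,15,17,19,21,23])
  for a in range(0,360,10):
    t=ang+np.radians(a);row=[]
    for r in(11,13,15,17,19,21,23):
      u=w2p("wrist",[cen[0]+r/1e3*np.cos(t),cen[1]+r/1e3*np.sin(t),.0645],s);row.append(int(cv2.getRectSubPix(g,(1,1),tuple(map(float,u)))[0,0]))
    print(a,row)
pol("pics/w6.png",s,(.5962,-.0493),-.1776)
E
```

```text
dark [([339, 27, 37, 32, 770], array([357.,  43.])), ([16, 187, 616, 213, 49363], array([321., 341.])), ([605, 243, 35, 58, 1183], array([627., 272.]))]
orange [([296, 209, 56, 104, 4938], array([324., 259.])), ([144, 291, 37, 24, 346], array([160., 301.])), ([4, 360, 58, 27, 951], array([ 30., 372.]))]
deg\r [11, 13, 15, 17, 19, 21, 23]
0 [138, 143, 146, 143, 117, 43, 43]
10 [140, 146, 146, 147, 168, 169, 170]
20 [140, 147, 146, 149, 168, 169, 171]
30 [141, 145, 151, 148, 173, 168, 169]
40 [135, 148, 151, 152, 172, 172, 169]
50 [136, 145, 150, 150, 173, 170, 171]
60 [137, 145, 143, 140, 167, 172, 174]
70 [135, 112, 117, 133, 169, 170, 169]
80 [142, 125, 125, 127, 151, 172, 172]
90 [143, 125, 126, 136, 148, 150, 153]
100 [141, 125, 127, 147, 147, 149, 156]
110 [142, 120, 127, 126, 149, 150, 148]
120 [140, 118, 127, 127, 145, 148, 146]
130 [143, 116, 127, 128, 146, 147, 149]
140 [142, 113, 129, 134, 148, 147, 150]
150 [145, 119, 129, 139, 145, 150, 148]
160 [144, 116, 132, 148, 150, 147, 144]
170 [140, 112, 147, 149, 152, 145, 144]
180 [136, 120, 134, 144, 148, 135, 80]
190 [140, 119, 142, 144, 149, 164, 167]
200 [135, 123, 140, 141, 163, 169, 166]
210 [135, 127, 140, 139, 161, 172, 168]
220 [140, 125, 139, 141, 167, 170, 171]
230 [130, 133, 139, 139, 163, 170, 172]
240 [133, 121, 118, 113, 167, 167, 165]
250 [136, 131, 138, 145, 170, 171, 171]
260 [125, 136, 137, 149, 168, 169, 171]
270 [132, 137, 137, 146, 174, 174, 174]
280 [131, 135, 136, 153, 173, 172, 171]
290 [129, 138, 138, 152, 166, 167, 167]
300 [134, 136, 141, 153, 169, 172, 174]
310 [134, 138, 138, 159, 173, 172, 171]
320 [137, 139, 139, 153, 171, 172, 168]
330 [134, 139, 140, 150, 171, 168, 163]
340 [136, 142, 140, 155, 167, 168, 169]
350 [135, 141, 141, 145, 168, 168, 166]
```

```bash
python3 - <<'E'
from h import *
import pickle
s=pickle.load(open("s6.pkl","rb"));s5=pickle.load(open("s5.pkl","rb"));s3=pickle.load(open("s3.pkl","rb"))
for z in(0,.03,.1):
  p=p2w("wrist",357,43,z,s);print(z,p,w2p("wrist",p,s5),w2p("wrist",p,s3),w2p("top",p),w2p("side",p))
im=cv2.imread("pics/w6.png");print(im[24:64:3,334:382:3].max(2))
side=arm.read_camera("side")[:,:,::-1];cv2.imwrite("pics/side6.png",side)
a=cv2.imread("pics/side0.png").astype(int)
d=(np.abs(a-side).max(2)>40).astype(np.uint8);n,l,st,c=cv2.connectedComponentsWithStats(d);print([(st[i].tolist()) for i in range(1,n) if st[i][4]>25])
print(side[205:250:3,260:310:3].max(2))
E
```

```text
0 [ 0.6393 -0.0857  0.    ] [380.266  217.7875] [382.2633 128.4324] [354.0568 177.6728] [275.7727 242.1815]
0.03 [ 0.6341 -0.0816  0.03  ] [379.1995 227.7781] [381.6734 127.3297] [353.8275 177.4398] [275.9148 233.8194]
0.1 [ 0.6219 -0.0722  0.1   ] [375.23   264.6254] [379.5393 123.3414] [353.2498 176.8525] [276.2812 213.1565]
[[159 149 142 152 153 157 158 158 187 212 208 205 205 206 204 203]
 [161 144 140  29  26  35  91 154 159 187 209 204 204 205 206 204]
 [162 145  13  33  28  29  32  27  69 157 156 183 205 207 208 206]
 [166 148  23  21  26  27  32  32  29  25 138 157 188 209 209 209]
 [164 152  23  33  30  33  32  26  30  24  29  92 159 206 209 209]
 [144 142  24  29  29  25  23  27  30  27  28  26  83 190 210 208]
 [101  94  94  34  35  31  33  31  28  29  31  26  27 154 207 205]
 [101 102 101  40  26  34  29  28  32  33  27  34  26  28 204 205]
 [107 104 101 106  43  28  31  35  31  22  31  34  32  34 149 206]
 [ 62 113 110 108 105  66  31  31  33  28  21  29  30  27 137 206]
 [ 47 117 115 154 110 110  98  26  27  29  31  33  27  34 161 210]
 [ 66 113 116 162 115 115 111 105 
[... 988 characters left out ...]
163 125  70 115  85  78  72  76  88 100  71  55 130 164 162]
 [159 168 167  78  67 106 109 103  75  89 117  64  71  58  85 160 164]
 [163 145 161  75  72  65 108 111  84 110  75  67  68  55  86 168 168]
 [147 143 159  54  72  68  67  66  59  57  79  70  64  44  98 135 165]
 [146 152 149  86  71  35  58  74  74  71  71  67  52  68 108  98 140]
 [143 139 165 157   5  13  12  52  72  72  62  48  55 110 113 106 170]
 [160 165 136 153  11  17  14  24  51  51  51  87 112 103  98 104 154]
 [164 166 164 158  45  19  10  68 100 111 108 106 110 108 108 108 103]
 [164 163 159 161 119  99  77  93 109 109 112 111 104 111 111 103 104]
 [161 159 164 158 161 167 104 103 105 107 110 111 106 110 109 105 105]]
```

```bash
python3 - <<'E'
from h import *
for f,b in(("w5",(205,260,350,400)),("w4",(205,260,350,400))):
  im=cv2.imread(f"pics/{f}.png");print(f);print(im[b[0]:b[1]:4,b[2]:b[3]:4].max(2))
# side view now around disc, finer
im=cv2.imread("pics/side6.png");print(im[228:248,262:292:2].max(2))
im=cv2.imread("pics/side0.png");print(im[228:248,262:292:2].max(2)[::3])
E
```

```text
w5
[[ 21  22  44 117 109 110 101  95 160 153 141 141 151]
 [ 14  15  14 110  62  93  99  98 156 145 141 152 155]
 [ 24  25  24  64 111 111  99  95 149 145 143 157 162]
 [ 24  15  14  15 107 107  95  95 144 142 149 157 156]
 [ 22  27  13  21 115 104  95 137 139 144 153 157 161]
 [113  23  22  23  33  93  94 139 146 154 158 159 158]
 [136  20  25  20  19  93 148 146 155 156 158 154 152]
 [140  24  26  14  24 108 149 143 156 157 158 157 158]
 [138  90  95  22  18  48 147 149 156 158 157 157 157]
 [133  97  96  92  29 156 153 152 155 158 158 157 157]
 [132  94  96  94  24  45 151 154 157 158 161 162 161]
 [131  95  93  96  27  27  31 158 161 158 157 157 160]
 [ 77  50  97  93  61  30  23  61 158 159 157 156 159]
 [ 71  29  95  95  95  27  22  29 160 158 157 156 154]]
w4
[[ 15  27  62 156 154 105 106 104  94 159 157 142 138]
 [ 13   8  20 150 112 107 109 101  93 157 150 143 150]
 [ 28  24  21  68 110  45  30  98  93 152 142 146 157]
 [ 16  24  10  16 108 109 108  96 100 143 144 149 159]
 [ 25  28  21  19 149 153 106  93 141 141 146 154 156]
 [113  29  18  25  33 110  99  95 138 144 154 15
[... 1450 characters left out ...]
 106]
 [161 162 159 164 164 119 108  64  77  85  97 109 108 107 112]
 [158 161 159 165 161 162 136 117 110  99  97 110 107 109 111]
 [160 157 163 165 156 160 165 153 108 103 102 103 105 108 110]
 [160 162 164 163 156 161 161 154 104 104 106 105 102 110 110]]
[[ 98 106 100  70  71  79 115 105  68  73  98  96  73  65  89]
 [ 92  88  85 143  50  71  68  70  93 101  57  57  68  65  70]
 [ 89 103 136 165  68  48  59  68  69  67  71  71  71  72  69]
 [101 113 126 150 101 100  51  53  53  51  52  52  51  51  50]
 [125 167 163 156 159 106  98  92  78  72  65  62  71  85 110]
 [159 163 163 158 158 162 150 100  89  95 105 104 107 105 108]
 [158 159 160 165 156 157 161 166 166 150 108 112 101 108 108]]
```

The black blob is a small disc now leaning against the gauge base, so cap a's loose disc has come out. Screwing cap a on would no longer prove it sound, so I'll park it in the tray and let cap b decide the question.

```bash

python3 -m handwheel '[[0.1,0.05,-0.2,0,0],[0.1,0.1,-0.4,0,0],[0.1,0.15,-0.6,0,0],[0.1,0.2,-0.8,0,0],[0.1,0.23,-1,0,0]]'>/dev/null
python3 -m handwheel '[[0.1,0,-0.25,0,0],[0.1,0,-0.5,0,0],[0.1,0,-0.75,0.1,0],[0.1,0,-1,0.3,0],[0.1,0,-1.0,0.5,0]]'>/dev/null
python3 -m handwheel '[[0.1,0,-0.15,0.1,0],[0.1,0,-0.22,0.25,0],[0.1,0,-0.22,0.45,0],[0.1,0,-0.22,0.62,0],[0.1,0,-0.22,0.62,0]]'>/dev/null;python3 st.py
python3 -m handwheel '[[0.1,0,0,0.02,0],[0.1,0,0,0.05,0],[0.1,0,0,0.08,0],[0.1,0,0,0.08,0],[0.1,0,0,0.08,0]]'>/dev/null;python3 st.py

```

```text
27.425 [0.5743 0.1358 0.0595] ang -0.198 [-0.0027 -0.0009] [-0.1289 -0.0813 -1.0758] [-0.0307  0.0014 -0.0046] 0.2710293092804342
28.05 [0.5754 0.1366 0.0546] ang -0.197 [0.0002 0.0001] [ 0.5346  0.6027 -1.8152] [-0.0563 -0.0337  0.0289] 0.26862831570384
```

```bash

python3 -m handwheel '[[0.1,0,0,0.015,0],[0.1,0,0,0.02,0],[0.3,0,0,0.02,0],[0.55,0,0,0.02,0],[0.6,0,0,0.02,0]]';python3 st.py
python3 -m handwheel '[[0.6,0,0,-0.2,0],[0.6,0,0,-0.5,0],[0.8,0,0,-0.8,0],[1,0,0,-1,0],[1,0,0,-1,0]]'>/dev/null
python3 -m handwheel '[[1,-0.2,0.1,0,0],[1,-0.4,0.2,-0.1,0],[1,-0.6,0.3,-0.2,0],[1,-0.8,0.4,-0.2,0],[1,-0.85,0.4,-0.2,0]]'>/dev/null
python3 -m handwheel '[[1,-0.2,0.03,0,0],[1,-0.4,0.07,0,-0.1],[1,-0.6,0.13,0,-0.2],[1,-0.74,0.13,0,-0.28],[1,-0.74,0.13,0,-0.28]]'>/dev/null
python3 -m handwheel '[[1,0,0,0,0],[1,0,0,0,0],[1,0,0,0,0],[1,0,0,0,0],[1,0,0,0,0]]'>/dev/null;python3 st.py
cat > cap.py <<'E'
from h import *
import sys,pickle
s=snap("wrist",sys.argv[1]);pickle.dump(s,open(sys.argv[1]+".pkl","wb"));ztop=float(sys.argv[2])
hsv=cv2.cvtColor(cv2.imread(f"pics/{sys.argv[1]}.png"),cv2.COLOR_BGR2HSV)
m=cv2.inRange(hsv,(5,150,90),(18,255,255))
n,l,st,c=cv2.connectedComponentsWithStats(m)
R=s["eef_rot"];A=np.arctan2(R[1,0],R[0,0])
for i in range(1,n):
  if st[i][4]<300:continue
  x,y,w,h,a=st[i];print("orange",x,y,w,h,a)
  k=(l==i).astype(np.uint8);hull=np.zeros_like(k);cv2.fillConvexPoly(hull,cv2.convexHull(cv2.findNonZero(k)),1)
  wm=((hull>0)&(k==0)&(hsv[...,1]<110)).astype(np.uint8);n2,l2,s2,c2=cv2.connectedComponentsWithStats(wm)
  if n2<2: continue
  j=1+np.argmax(s2[1:,4]);ys,xs=np.nonzero(l2==j)
  P=np.array([p2w("wrist",u,v,ztop,s)[:2] for u,v in zip(xs,ys)]);q,(d0,d1)=P.mean(0),np.linalg.svd(P-P.mean(0),full_matrices=False)[2][0]
  ang=np.arctan2(d1,d0);ang=(ang-A+np.pi/2)%np.pi-np.pi/2+A
  t=R.T@(np.array([*q,ztop])-s["ee_pos"])
  pr=(P-q)@[d0,d1];print(" line centre",q,"mid",q+np.array([d0,d1])*(pr.max()+pr.min())/2,"ang",ang,"len",np.ptp(pr)," shift units",t[:2]/.08,"turn",-(ang-A)/(np.pi/4))
E
python3 cap.py w7 .065
```

```text
clock: 28.68
ee_pos: [0.5755, 0.1366, 0.0531]
eef_rot: [[0.981, -0.196, 0.0], [-0.196, -0.981, 0.0], [0.0, -0.0, -1.0]]
ft_force: [0.0, -0.3, -0.3]
width: 0.602
grasp_force: 0.0
28.675 [0.5755 0.1366 0.0531] ang -0.197 [0.0004 0.0001] [ 0.0142 -0.2583 -0.2854] [-0.0094  0.0363 -0.01  ] 0.6024052596061164
31.175 [0.4423 0.1199 0.1489] ang 0.023 [ 0.0001 -0.    ] [ 0.0069 -0.1335 -0.6384] [-0.0029  0.0017  0.0316] 0.9983843084766867
orange 23 0 121 25 2712
 line centre [0.5646 0.2576] mid [0.5646 0.2579] ang 1.5785091449347806 len 0.01957224841008054  shift units [ 1.5679 -1.686 ] turn -1.9806390714263218
orange 280 0 46 51 1679
 line centre [0.5686 0.1383] mid [0.5684 0.1383] ang -0.19901476344281516 len 0.02206047177467367  shift units [ 1.5829 -0.194 ] turn 0.2825746604322353
orange 305 174 32 60 1695
 line centre [0.4423 0.1231] mid [0.441  0.1231] ang 0.009584684881821355 len 0.03774945225496122  shift units [ 0.0007 -0.0408] turn 0.016977593815369008
orange 63 240 96 32 2273
 line centre [0.3849 0.2764] mid [0.3848 0.2794] ang -1.5441591484771187 len 0.02308718321263141  shift units [-0.6726 -1.9731] turn 1.9952656848363723
```

```bash

python3 -m handwheel '[[1,-0.01,-0.04,0.25,0.017],[1,-0.01,-0.04,0.5,0.017],[1,-0.01,-0.04,0.75,0.017],[1,-0.01,-0.04,0.9,0.017],[1,-0.01,-0.04,0.9,0.017]]'>/dev/null;python3 st.py
python3 -m handwheel '[[1,0,0,0.15,0],[0.6,0,0,0.29,0],[0.3,0,0,0.29,0],[0.1,0,0,0.29,0],[0.1,0,0,0.29,0]]' 60 >/dev/null;python3 st.py
python3 -m handwheel '[[0.1,0,0,0,0],[0.1,0,0,0,0],[0.1,0,0,0,0],[0.1,0,0,0,0],[0.1,0,0,0,0]]' ;python3 st.py
```

```text
31.85 [0.441  0.1229 0.0764] ang 0.010 [-0.0014 -0.0004] [-0.4381 -0.6962 -0.2377] [-0.058   0.0017  0.0333] 0.9966725808623719
32.475 [0.4415 0.1231 0.0541] ang 0.010 [0.0005 0.0001] [ 0.1239 -0.9251 -0.2148] [-0.132   0.0392  0.0235] 0.2655722640003422
clock: 33.1
ee_pos: [0.4416, 0.1231, 0.054]
eef_rot: [[1.0, 0.01, 0.0], [0.01, -1.0, 0.0], [0.0, -0.0, -1.0]]
ft_force: [0.6, -1.3, 4.5]
width: 0.268
grasp_force: 59.5
33.1 [0.4416 0.1231 0.054 ] ang 0.010 [0.0005 0.0001] [ 0.5931 -1.3444  4.4823] [-0.0613  0.1848 -0.0395] 0.26793577730973145
```

```bash

python3 -m handwheel '[[0.1,0,0,-0.1,0],[0.1,0,0,-0.4,0],[0.1,0,0,-0.7,0],[0.1,0,0.1,-1,0],[0.1,0,0.2,-1,0]]'>/dev/null
python3 -m handwheel '[[0.1,0.2,0.2,-0.1,0],[0.1,0.4,0.4,-0.2,0],[0.1,0.6,0.6,-0.2,0],[0.1,0.8,0.8,-0.2,0],[0.1,0.96,0.98,-0.2,0]]'>/dev/null;python3 st.py
python3 -m handwheel '[[0.1,0.2,0.2,0,-0.19],[0.1,0.4,0.4,0,-0.38],[0.1,0.6,0.6,0,-0.57],[0.1,0.8,0.8,0,-0.76],[0.1,0.97,0.98,0,-0.95]]'>/dev/null
python3 -m handwheel '[[0.1,0,0,0,-0.22],[0.1,0,0,0,-0.44],[0.1,0,0,0,-0.66],[0.1,0,0,0,-0.685],[0.1,0,0,0,-0.685]]'>/dev/null
python3 -m handwheel '[[0.1,0,0,0,0],[0.1,0,0,0,0],[0.1,0,0,0,0],[0.1,0,0,0,0],[0.1,0,0,0,0]]'>/dev/null;python3 st.py
python3 - <<'E'
from h import *
import pickle
s=snap("wrist","w8");pickle.dump(s,open("s8.pkl","wb"));R=s["eef_rot"];p=s["ee_pos"]
im=cv2.imread("pics/w8.png");hsv=cv2.cvtColor(im,cv2.COLOR_BGR2HSV)
w=((hsv[...,1]<60)&(hsv[...,2]>110)).astype(np.uint8);w[:, :305]=0;w[:,342:]=0;w[:222]=0;w[318:]=0
n,l,st,c=cv2.connectedComponentsWithStats(w)
for i in range(1,n):
  if st[i][4]>60:
    x,y,W,H,A=st[i];print(st[i],c[i],[ (R.T@(p2w("wrist",u,v,p[2]+.0125,s)-p)*1000).round(2) for u,v in((x+(W-1)/2,y-.5),(x+(W-1)/2,y+H-.5))])
m=((hsv[...,0]<8)|(hsv[...,0]>172))&(hsv[...,1]>150)&(hsv[...,2]>80);m[:, :345]=0;m[260:]=0
n,l,st,c=cv2.connectedComponentsWithStats(m.astype(np.uint8));print([(st[i][4],c[i],p2w("wrist",*c[i],.0315,s)) for i in range(1,n) if st[i][4]>4])
print((R.T@(np.array([.5961,-.0491,.0645])-p)/.08).round(4))
E
```

```text
34.35 [0.519  0.0284 0.1486] ang 0.009 [-0.0019 -0.0002] [-0.5115 -0.3254 -2.3359] [ 0.0365 -0.0124 -0.0372] 0.26374520911095367
36.225 [ 0.5975 -0.0482  0.1498] ang 1.294 [ 0.0001 -0.    ] [ 0.1     0.1729 -1.4929] [0.036  0.0337 0.0307] 0.2623107597693961
[321 232   5  76 375] [323.0267 269.0267] [array([ 19.82,  -0.96, -12.5 ]), array([-18.08,  -0.94, -12.5 ])]
[305 311  37   7 259] [323. 314.] [array([-19.71,  -0.94, -12.5 ]), array([-23.56,  -0.94, -12.5 ])]
[(np.int32(6), array([633.8333,  32.1667]), array([0.8646, 0.0129, 0.0315])), (np.int32(12), array([614.6667,  46.3333]), array([0.8486, 0.0063, 0.0315])), (np.int32(9), array([609.8889,  53.3333]), array([0.8444, 0.0021, 0.0315])), (np.int32(5), array([605.4,  59. ]), array([ 0.8406, -0.0013,  0.0315])), (np.int32(12), array([360.  , 178.25]), array([ 0.6305, -0.0419,  0.0315])), (np.int32(10), array([359. , 195.5]), array([ 0.626 , -0.0563,  0.0315])), (np.int32(9), array([363., 210.]), array([ 0.6262, -0.07  ,  0.0315]))]
[-0.0155 -0.0135  1.0657]
```

```bash

python3 -m handwheel '[[0.1,-0.022,-0.004,0.1,0],[0.1,-0.022,-0.004,0.2,0],[0.1,-0.022,-0.004,0.3,0],[0.1,-0.022,-0.004,0.38,0],[0.1,-0.022,-0.004,0.38,0]]'>/dev/null;python3 st.py
python3 -m handwheel '[[0.1,0,0,0.02,0],[0.1,0,0,0.04,0],[0.1,0,0,0.06,0],[0.1,0,0,0.08,0],[0.1,0,0,0.08,0]]'>/dev/null;python3 st.py
```

```text
36.9 [ 0.5962 -0.0498  0.1186] ang 1.294 [-0.0013  0.0001] [-0.4406 -0.3725 -2.3835] [ 0.0272  0.0515 -0.0212] 0.27246734486640123
37.525 [ 0.5966 -0.0499  0.1128] ang 1.294 [-0.0002 -0.    ] [ 0.4557 -0.4948 -2.1338] [0.0506 0.0183 0.0221] 0.26230011164292283
```

```bash

python3 -m handwheel '[[0.1,0,0,0.02,0],[0.1,0,0,0.04,0],[0.1,0,0,0.06,0],[0.1,0,0,0.08,0],[0.1,0,0,0.08,0]]'>/dev/null;python3 st.py
```

```text
38.15 [ 0.5965 -0.0498  0.1063] ang 1.294 [-0.0003  0.    ] [-0.5969 -0.1995 -1.7723] [-0.022   0.0294  0.0081] 0.2651922803583386
```

```bash

python3 -m handwheel '[[0.1,0,0,0.03,0],[0.1,0,0,0.06,0],[0.1,0,0,0.09,0],[0.1,0,0,0.12,0],[0.1,0,0,0.12,0]]'>/dev/null;python3 st.py
python3 -m handwheel '[[0.1,0,0,0.01,0],[0.1,0,0,0.02,0],[0.1,0,0,0.03,0],[0.1,0,0,0.04,0],[0.1,0,0,0.04,0]]'>/dev/null;python3 st.py
```

```text
38.775 [ 0.5968 -0.0498  0.0971] ang 1.294 [ 0.0003 -0.0001] [-0.6665  0.1145 -0.6428] [ 0.0154  0.0266 -0.0119] 0.2661866764550127
39.4 [ 0.5976 -0.0497  0.0963] ang 1.294 [ 0.0025 -0.0006] [-3.5235  1.2852 16.8692] [-0.1143  1.0272 -0.019 ] 0.2674525625062276
```

```bash

python3 -m handwheel '[[0.1,0,0,-0.03,0],[0.1,0,0,-0.03,0.08],[0.1,0,0,-0.025,0.16],[0.1,0,0,-0.02,0.24],[0.1,0,0,-0.02,0.3]]'>/dev/null;python3 st.py
python3 -m handwheel '[[0.1,0,0,0.003,0.06],[0.1,0,0,0.006,0.12],[0.1,0,0,0.009,0.18],[0.1,0,0,0.011,0.25],[0.1,0,0,0.011,0.25]]'>/dev/null;python3 st.py
```

```text
40.025 [ 0.5974 -0.0502  0.0962] ang 1.057 [ 0.0017 -0.0007] [0.4846 0.361  4.109 ] [-0.2251  0.0399  0.0127] 0.270667782710522
40.65 [ 0.5973 -0.0503  0.0951] ang 0.862 [ 0.0016 -0.0008] [-1.0897 -1.207   6.3234] [-0.3469  0.1376  0.0361] 0.26987419329597817
```

```bash

python3 -m handwheel '[[0.1,0,0,0.003,0.06],[0.1,0,0,0.006,0.12],[0.1,0,0,0.009,0.18],[0.1,0,0,0.011,0.25],[0.1,0,0,0.011,0.25]]'>/dev/null;python3 st.py
python3 -m handwheel '[[0.1,0,0,0.003,0.06],[0.1,0,0,0.006,0.12],[0.1,0,0,0.009,0.18],[0.1,0,0,0.011,0.2],[0.1,0,0,0.011,0.2]]'>/dev/null;python3 st.py
```

```text
41.275 [ 0.5973 -0.0503  0.0949] ang 0.665 [ 0.0017 -0.0008] [-1.4688 -1.2498 11.8873] [-0.2007  0.5316  0.1019] 0.26393533953552906
41.9 [ 0.5975 -0.0502  0.0949] ang 0.509 [ 0.0021 -0.0007] [-3.7163 -0.6467 17.2933] [-0.0633  0.8961  0.2036] 0.26542481272845514
```

Torque has risen to 0.2 N·m and the cap stopped sinking about 0.45 rad after entry. That is a jam, so cap b is the faulty one, and I'll back it out gently.

```bash

python3 -m handwheel '[[0.1,0,0,-0.015,-0.2],[0.1,0,0,-0.03,-0.4],[0.1,0,0,-0.04,-0.6],[0.1,0,0,-0.045,-0.8],[0.1,0,0,-0.045,-1]]'>/dev/null;python3 st.py
python3 -m handwheel '[[0.1,0,0,-0.03,0],[0.1,0,0,-0.08,0],[0.1,0,0,-0.16,0],[0.1,0,0,-0.25,0],[0.1,0,0,-0.3,0]]'>/dev/null;python3 st.py
```

```text
42.525 [ 0.5962 -0.0496  0.096 ] ang 1.299 [-0.001   0.0004] [-1.9135 -0.1583  3.0195] [ 0.0085  0.3772 -0.1388] 0.26711463003027036
43.15 [ 0.597  -0.0497  0.1211] ang 1.294 [ 0.001  -0.0001] [ 0.0947  0.0208 -1.4446] [0.0274 0.0076 0.0083] 0.2714062864162188
```

```bash

python3 -m handwheel '[[0.1,0,0,-0.2,0],[0.1,0.1,-0.1,-0.36,0],[0.1,0.3,-0.25,-0.36,0],[0.1,0.5,-0.4,-0.36,0],[0.1,0.72,-0.56,-0.36,0]]'>/dev/null;python3 st.py
python3 - <<'E'
from h import *
s=snap("wrist","w9");hsv=cv2.cvtColor(cv2.imread("pics/w9.png"),cv2.COLOR_BGR2HSV)
m=(((hsv[...,0]<6)|(hsv[...,0]>172))&(hsv[...,1]>140)&(hsv[...,2]>50)).astype(np.uint8)
n,l,st,c=cv2.connectedComponentsWithStats(m);i=1+np.argmax(st[1:,4]);print(st[i])
h=cv2.convexHull(cv2.findNonZero((l==i).astype(np.uint8)))[:,0]
q=np.array([p2w("wrist",*u,.03,s)[:2] for u in h],np.float32)*1000;print(cv2.minAreaRect(q),cv2.boxPoints(cv2.minAreaRect(q)).round())
E
python3 cap.py w10 .066|tail -8
```

```text
43.775 [0.5682 0.0199 0.1487] ang 1.295 [-0.001   0.0003] [-0.3077 -0.572  -2.5816] [-0.0069  0.0611  0.0259] 0.26499734058180713
[  205     0   175   172 19848]
((570.600341796875, 111.18977355957031), (119.13805389404297, 119.13766479492188), 83.03076934814453) [[504.  59.]
 [623.  45.]
 [637. 163.]
 [519. 178.]]
orange 516 20 124 286 13182
 line centre [0.7817 0.0163] mid [0.7841 0.011 ] ang 1.9983752324289814 len 0.06572784767107881  shift units [0.6245 2.615 ] turn -0.8902369646593163
orange 258 26 69 47 2037
 line centre [0.5761 0.1366] mid [0.576  0.1366] ang -0.19357579266489355 len 0.037763095207391885  shift units [ 1.3836 -0.2644] turn 1.9006417606129822
orange 296 210 55 100 4599
 line centre [ 0.5517 -0.0261] mid [ 0.5518 -0.0259] ang 1.3064427447689637 len 0.06638579430281784  shift units [-0.6579 -0.0126] turn -0.009241159083606832
```

```bash

python3 -m handwheel '[[0.1,0.2,-0.15,0,0],[0.1,0.45,-0.35,0,0],[0.1,0.72,-0.56,0,0],[0.1,0.72,-0.56,0.15,0],[0.1,0.72,-0.56,0.35,0]]'>/dev/null
python3 -m handwheel '[[0.1,0,0,0.2,0],[0.1,0,0,0.4,0],[0.1,0,0,0.6,0],[0.1,0,0,0.74,0],[0.1,0,0,0.74,0]]'>/dev/null;python3 st.py
python3 -m handwheel '[[0.1,0,0,0.03,0],[0.1,0,0,0.05,0],[0.1,0,0,0.05,0],[0.4,0,0,0.05,0],[0.6,0,0,0.05,0]]'>/dev/null;python3 st.py
python3 -m handwheel '[[0.6,0,0,-0.2,0],[0.6,0,0,-0.5,0],[0.6,0,0,-0.8,0],[0.6,0,0,-1,0.2],[0.6,0,0,-1,0.4]]'>/dev/null;python3 st.py
```

```text
45.125 [0.5414 0.0853 0.0608] ang 1.294 [-0.0018 -0.0004] [-0.5384  0.676  -2.0664] [0.027  0.0323 0.0021] 0.27008839643082677
45.75 [0.5424 0.0855 0.0583] ang 1.294 [0.0009 0.0002] [-0.5589  0.984   0.729 ] [ 0.02   -0.0016 -0.0172] 0.5881134820049908
46.375 [0.5433 0.0858 0.1406] ang 0.974 [0.0042 0.0013] [0.207  0.4852 0.3895] [-0.0068  0.0084  0.01  ] 0.6009154571851391
```

```bash

python3 -m handwheel '[[0.6,0.15,0,0,0.18],[0.6,0.3,0,0,0.36],[0.6,0.5,0,0,0.54],[0.6,0.65,-0.01,0,0.72],[0.6,0.76,-0.01,0,0.9]]'>/dev/null
python3 -m handwheel '[[0.6,0,0,0,0.2],[0.6,0,0,0,0.4],[0.6,0,0,0,0.596],[0.6,0,0,0,0.596],[0.6,0,0,0,0.596]]'>/dev/null;python3 st.py
python3 cap.py w11 .066
```

```text
47.625 [0.5753 0.1367 0.1385] ang -0.192 [0.0005 0.0007] [0.2332 1.0259 0.4777] [ 0.014   0.002  -0.0106] 0.596709790559089
orange 35 0 40 107 1085
 line centre [0.7278 0.2804] mid [0.7278 0.2804] ang -0.3954055523387797 len 0.0011736472631296013  shift units [ 1.5267 -2.1273] turn 0.25835964176146564
orange 0 110 46 78 1279
 line centre [0.6344 0.3424] mid [0.6344 0.3424] ang 1.3767301910831953 len 0.0007729241648239113  shift units [ 0.2336 -2.6638] turn -1.9979936654020392
orange 46 128 133 108 3361Traceback (most recent call last):
  File "cap.py", line 15, in <module>
    P=np.array([p2w("wrist",u,v,ztop,s)[:2] for u,v in zip(xs,ys)]);q,(d0,d1)=P.mean(0),np.linalg.svd(P-P.mean(0),full_matrices=False)[2][0]
                ~~~^^^^^^^^^^^^^^^^^^^^
  File "h.py", line 10, in p2w
    c,E=T(n,s)
        ~^^^^^
  File "h.py", line 5, in T
    c=arm.calibration(n)
ValueError: time passes only in moves, steps and waits
```

```bash

python3 -m handwheel '[[0.6,0.004,0,0.25,0],[0.6,0.004,0,0.5,0],[0.6,0.004,0,0.75,0],[0.6,0.004,0,0.98,0],[0.6,0.004,0,0.98,0]]'>/dev/null;python3 st.py
python3 -m handwheel '[[0.6,0,0,0.01,0],[0.3,0,0,0.01,0],[0.1,0,0,0.01,0],[0.1,0,0,0.01,0],[0.1,0,0,0.01,0]]' 60 >/dev/null;python3 st.py
python3 -m handwheel '[[0.1,0,0,-0.1,0],[0.1,0,0,-0.35,0],[0.1,0,0,-0.6,0],[0.1,0,0,-0.85,0],[0.1,0,0,-1,0]]'>/dev/null;python3 st.py
```

```text
48.3 [0.5745 0.1361 0.0582] ang -0.195 [-0.0028 -0.0004] [ 0.678  -0.9904 -1.1192] [-0.0024 -0.0048 -0.0212] 0.5990726784786455
48.925 [0.576  0.1363 0.0596] ang -0.195 [0.0013 0.0003] [-1.1863 -0.865   6.3981] [ 0.0557  0.1954 -0.0034] 0.26706792004964097
49.55 [0.5757 0.1365 0.1397] ang -0.195 [0.0008 0.0002] [ 0.407   0.152  -1.3731] [-0.0463 -0.01    0.0123] 0.26125088528014506
```

```bash

python3 -m handwheel '[[0.1,0,0.1,-0.13,0],[0.1,0.06,0.25,-0.13,0],[0.1,0.12,0.45,-0.13,0],[0.1,0.18,0.6,-0.13,0],[0.1,0.24,0.8,-0.13,0]]'>/dev/null
python3 -m handwheel '[[0.1,0.05,0.15,0,0],[0.1,0.1,0.3,0,0],[0.1,0.15,0.45,0,0],[0.1,0.2,0.6,0,0],[0.1,0.24,0.75,0,0]]'>/dev/null
python3 -m handwheel '[[0.1,0.05,0.15,0,-0.19],[0.1,0.1,0.3,0,-0.38],[0.1,0.15,0.45,0,-0.57],[0.1,0.2,0.6,0,-0.76],[0.1,0.23,0.68,0,-0.95]]'>/dev/null
python3 -m handwheel '[[0.1,0,0,0,-0.22],[0.1,0,0,0,-0.44],[0.1,0,0,0,-0.66],[0.1,0,0,0,-0.86],[0.1,0,0,0,-0.946]]'>/dev/null
python3 -m handwheel '[[0.1,0,0,0,0],[0.1,0,0,0,0],[0.1,0,0,0,0],[0.1,0,0,0,0],[0.1,0,0,0,0]]'>/dev/null;python3 st.py
python3 - <<'E'
from h import *
s=snap("wrist","w12");R=s["eef_rot"];p=s["ee_pos"]
hsv=cv2.cvtColor(cv2.imread("pics/w12.png"),cv2.COLOR_BGR2HSV)
w=((hsv[...,1]<60)&(hsv[...,2]>110)).astype(np.uint8);w[:, :305]=0;w[:,342:]=0;w[:222]=0;w[318:]=0
n,l,st,c=cv2.connectedComponentsWithStats(w);print([st[i].tolist() for i in range(1,n) if st[i][4]>60])
print((R.T@(np.array([.5967,-.0494,.12])-p)/.08).round(4))
E
```

```text
52.675 [ 0.5966 -0.0496  0.1491] ang 1.294 [ 0.     -0.0001] [-1.313  -0.3073 -2.2698] [0.0003 0.0527 0.0303] 0.26123546591904473
[[321, 226, 5, 74, 353], [305, 302, 37, 16, 588]]
[0.0028 0.0002 0.3638]
```

```bash
python3 - <<'E'
from h import *
s=arm.sense();R=s["eef_rot"];p=s["ee_pos"]
L=lambda u,v,dz:(R.T@(p2w("wrist",u,v,p[2]+dz,s)-p)*1000)[:2].round(2)
print("a now",[L(323,v,.0065) for v in(225.5,299.5)],"wing near edge",L(323,302,.0065))
print("b then",[L(323,v,.008) for v in(231.5,307.5)],L(323,311,.008))
print("a at first (w5)",[L(323,v,.012) for v in(231.5,309.5)],L(323,312,.012))
E
```

```text
a now [array([20.27, -0.97]), array([-17.87,  -0.95])] wing near edge [-19.26  -0.95]
b then [array([18.  , -0.97]), array([-21.3 ,  -0.95])] [-23.27  -0.95]
a at first (w5) [array([19.62, -0.96]), array([-19.53,  -0.94])] [-20.9   -0.94]
```

```bash

python3 -m handwheel '[[0.1,-0.037,0,0.1,0],[0.1,-0.037,0,0.2,0],[0.1,-0.037,0,0.27,0],[0.1,-0.037,0,0.32,0],[0.1,-0.037,0,0.32,0]]'>/dev/null
python3 -m handwheel '[[0.1,0,0,0.02,0],[0.1,0,0,0.04,0],[0.1,0,0,0.06,0],[0.1,0,0,0.08,0],[0.1,0,0,0.08,0]]'>/dev/null;python3 st.py
```

```text
53.975 [ 0.5958 -0.0524  0.117 ] ang 1.294 [-0.0001  0.0002] [-0.3551  0.0671 -2.6135] [ 0.0206  0.0042 -0.0092] 0.2658743617387442
```

```bash

python3 -m handwheel '[[0.1,0,0,0.04,0],[0.1,0,0,0.08,0],[0.1,0,0,0.12,0],[0.1,0,0,0.16,0],[0.1,0,0,0.16,0]]'>/dev/null;python3 st.py
python3 -m handwheel '[[0.1,0,0,0.02,0],[0.1,0,0,0.04,0],[0.1,0,0,0.06,0],[0.1,0,0,0.07,0],[0.1,0,0,0.07,0]]'>/dev/null;python3 st.py
```

```text
54.6 [ 0.5957 -0.0523  0.1039] ang 1.294 [-0.0004  0.0004] [ 0.4075  1.5808 -1.8081] [ 0.3514 -0.003   0.0438] 0.26381385219527326
55.225 [ 0.5962 -0.0524  0.102 ] ang 1.294 [ 0.0015 -0.0007] [-7.1263  1.0844 22.4768] [0.5312 1.6617 0.0091] 0.26210222020156954
```

```bash

python3 -m handwheel '[[0.1,0.005,0,-0.03,0],[0.1,0.012,0,-0.03,0],[0.1,0.012,0,-0.025,0.03],[0.1,0.012,0,-0.02,0.07],[0.1,0.012,0,-0.015,0.1]]'>/dev/null;python3 st.py
```

```text
55.85 [ 0.5961 -0.0521  0.1021] ang 1.214 [ 0.0003 -0.0012] [-5.575   0.9347 19.8365] [0.2548 1.5014 0.0368] 0.2696645219442564
```

```bash

python3 -m handwheel '[[0.1,0,0,-0.02,0.05],[0.1,0,0,-0.02,0.12],[0.1,0,0,-0.015,0.2],[0.1,0,0,-0.01,0.27],[0.1,0,0,-0.01,0.3]]'>/dev/null;python3 st.py
```

```text
56.475 [ 0.5964 -0.0517  0.1017] ang 0.979 [ 0.0008 -0.0006] [-2.8671  0.5422  8.5117] [0.2072 0.723  0.062 ] 0.2612070010392899
```

```bash

python3 -m handwheel '[[0.1,0,0,0.003,0.06],[0.1,0,0,0.006,0.12],[0.1,0,0,0.009,0.18],[0.1,0,0,0.011,0.25],[0.1,0,0,0.011,0.25]]'>/dev/null;python3 st.py
```

```text
57.1 [ 0.5966 -0.0514  0.1007] ang 0.783 [ 0.0011 -0.0002] [-1.6147  1.5621  8.4796] [0.2937 0.5665 0.1083] 0.2669391207426827
```

```bash

python3 -m handwheel '[[0.1,0.005,0.005,0.004,0.06],[0.1,0.01,0.01,0.008,0.12],[0.1,0.01,0.01,0.011,0.2],[0.1,0.01,0.01,0.013,0.2],[0.1,0.01,0.01,0.013,0.2]]'>/dev/null;python3 st.py
```

```text
57.725 [ 0.5968 -0.0513  0.1002] ang 0.627 [-0.0007 -0.0001] [-4.6427  2.4804 13.8566] [0.3576 1.3562 0.1541] 0.2676202367921139
```

```bash

python3 -m handwheel '[[0.1,0,-0.01,-0.01,0],[0.1,0,-0.015,-0.02,0],[0.1,0,-0.015,-0.025,0],[0.1,0,-0.015,-0.025,0],[0.1,0,-0.015,-0.025,0.02]]'>/dev/null;python3 st.py
```

```text
58.35 [ 0.5962 -0.0507  0.1003] ang 0.610 [-0.0008  0.0001] [-0.7966  0.3089 -4.9065] [0.0607 0.0202 0.0128] 0.2669511304032585
```

```bash

python3 -m handwheel '[[0.1,0,0,0.005,0.08],[0.1,0,0,0.01,0.16],[0.1,0,0,0.014,0.24],[0.1,0,0,0.017,0.32],[0.1,0,0,0.019,0.35]]'>/dev/null;python3 st.py
```

```text
58.975 [ 0.5964 -0.0501  0.0991] ang 0.335 [-0.0003  0.0004] [-0.7969  1.2102 -2.3801] [ 0.2247  0.0698 -0.0238] 0.26372305168251864
```

Torque is near zero at 0.96 rad past entry, beyond the whole jam range, so I'll carry on home.

```bash

python3 -m handwheel '[[0.1,0,0,0.005,0.08],[0.1,0,0,0.01,0.16],[0.1,0,0,0.014,0.24],[0.1,0,0,0.017,0.32],[0.1,0,0,0.019,0.35]]'>/dev/null;python3 st.py
```

```text
59.6 [ 0.5967 -0.0503  0.0977] ang 0.061 [0.0002 0.0003] [-0.181   1.5559 -2.5346] [0.2565 0.0098 0.0439] 0.26537531137568204
```

```bash

python3 -m handwheel '[[0.1,0,0,0.007,0.08],[0.1,0,0,0.014,0.16],[0.1,0,0,0.02,0.24],[0.1,0,0,0.027,0.3],[0.1,0,0,0.03,0.32]]'>/dev/null;python3 st.py
```

```text
60.225 [ 0.5966 -0.0507  0.0959] ang -0.191 [ 0.0002 -0.0001] [-2.2241  0.7097  6.1598] [0.115  0.6569 0.0592] 0.26397441091822627
```

```bash

python3 -m handwheel '[[0.1,0,0,0.003,0.04],[0.1,0,0,0.005,0.08],[0.1,0,0,0.005,0.12],[0.1,0,0,0.005,0.12],[0.1,0,0,0.005,0.12]]'>/dev/null;python3 st.py
```

```text
60.85 [ 0.5967 -0.0504  0.0958] ang -0.284 [0.0006 0.0005] [-3.6711  2.0313  7.139 ] [0.3147 0.6572 0.025 ] 0.2609544149778173
```

```bash

python3 -m handwheel '[[0.3,0,0,-0.005,0],[0.5,0,0,-0.005,0],[0.7,0,0,-0.005,0],[0.8,0,0,-0.005,0],[0.8,0,0,-0.1,0]]'>/dev/null;python3 st.py
python3 -m handwheel '[[0.8,0,0,-0.2,0],[0.8,-0.1,0,-0.5,0],[0.8,-0.3,0,-0.8,0],[0.8,-0.6,0,-0.9,0],[0.8,-0.85,0,-0.9,0]]'>/dev/null
python3 -m handwheel '[[0.8,0,0,0,0],[0.8,0,0,0,0],[0.8,0,0,0,0],[0.8,0,0,0,0],[0.8,0,0,0,0]]'>/dev/null;python3 st.py
python3 - <<'E'
from h import *
c,E=T("wrist");_T=T
s=snap("wrist","w13");im=cv2.imread("pics/w13.png");hsv=cv2.cvtColor(im,cv2.COLOR_BGR2HSV)
def lines(hsv,lo):
  m=cv2.inRange(hsv,(5,150,90),(18,255,255));n,l,st,cc=cv2.connectedComponentsWithStats(m)
  for i in range(1,n):
    if st[i][4]<300:continue
    k=(l==i).astype(np.uint8);h=np.zeros_like(k);cv2.fillConvexPoly(h,cv2.convexHull(cv2.findNonZero(k)),1)
    w=((h>0)&(k==0)&(hsv[...,1]<110)).astype(np.uint8);n2,l2,s2,_=cv2.connectedComponentsWithStats(w)
    if n2<2:continue
    j=1+np.argmax(s2[1:,4]);p=cv2.findNonZero((l2==j).astype(np.uint8))[:,0].astype(float)
    if len(p)<40:continue
    m0=p.mean(0);d=np.linalg.svd(p-m0,full_matrices=False)[2][0];t=(p-m0)@d
    e=[m0+d*t.min(),m0+d*t.max()];r=line("wrist",*e,.098,s);print("px",m0.round(1),"z.098",r,"z.066",line("wrist",*e,.066,s))
lines(hsv,0)
m=((hsv[...,0]<8)|(hsv[...,0]>172))&(hsv[...,1]>140)&(hsv[...,2]>70)
n,l,st,cc=cv2.connectedComponentsWithStats(m.astype(np.uint8))
q=[cc[i] for i in range(1,n) if 5<st[i][4]<80]
for u in q:
  w=p2w("wrist",*u,.0315,s)
  if np.hypot(w[0]-.596,w[1]+.049)<.05:print("tick",u,w,"ang",np.arctan2(w[1]+.0492,w[0]-.5961))
E
```

```text
61.475 [ 0.596  -0.0507  0.1026] ang -0.285 [-0.0013 -0.    ] [ 0.5931  0.4982 -0.819 ] [-0.0312 -0.0014  0.0406] 0.7988080601081307
62.725 [ 0.5314 -0.0317  0.1748] ang -0.285 [-0.0001 -0.0001] [0.5243 0.9508 1.1007] [ 0.0473 -0.0325  0.0079] 0.7995147839330541
px [322.4 110.4] z.098 (array([ 0.5972, -0.0496,  0.098 ]), np.float64(-0.19044966715260442), np.float64(0.03830176887687938)) z.066 (array([ 0.5972, -0.0495,  0.066 ]), np.float64(-0.1904496671526042), np.float64(0.04409115470588896))
px [187.5 223. ] z.098 (array([0.549 , 0.0688, 0.098 ]), np.float64(1.289891895147462), np.float64(0.0323306413748459)) z.066 (array([0.5417, 0.0868, 0.066 ]), np.float64(1.2898918951474634), np.float64(0.037217479829226255))
tick [334.8571  71.0714] [ 0.6259 -0.0687  0.0315] ang -0.579447873704905
tick [302.1667  75.1667] [ 0.6306 -0.0411  0.0315] ang 0.23031596695132425
tick [318.6667  74.6667] [ 0.627  -0.0547  0.0315] ang -0.17636222821008551
```

Cap a's wing is at -0.190 rad against the needle at -0.176, centred and at home height, with the needle at rest. Cap b stands in the tray. I'm handing in.

```bash
python3 -c "
from station import arm
print(arm.sense()['clock']);print(arm.sign_off())"
```

```text
62.775
the job is handed in; nothing more can be done
None
```

Job handed in at 62.8 s: cap b jammed about 0.45 rad after entry and stands in the red tray, and cap a is screwed home on the gauge; but cap a seems to have lost its loose disc during my first failed fitting (a black disc now leans on the gauge base), so cap a is called sound only because cap b jammed and exactly one cap is faulty.

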